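# Make up two kits for the glue-up station

## Robot

A 7-joint arm with a two-finger parallel gripper is mounted at the origin on the work surface. World frame = base frame: x ahead of the robot, y to its left, z up, the work surface at z = 0. Lengths are in m, angles in rad, forces in N, time in s.
With the tool pointing down it reaches from about 0.425 to 0.925 m from the base axis. Payload 6.8 kg.
Tool frame: the origin (TCP) lies at the very end of the fingers, on their centre line; the grasp point (between the pads) lies bot.hold_point_z behind it (bot.hold_point_z is the distance from the TCP to the grasp point, in m); x points along the fingers, z is the direction in which the jaws open and shut, and the axes are right-handed (so a half turn about x gives the same grasp; the last joint's range is limited). The gripper opens to 85 mm and grips with 20 to 120 N. Pads are 22 mm wide; open, the fingers measure 114 mm over their backs; the gripper's body (76 mm by 85 mm) begins 54 mm behind the grasp point. The pads swing forward as they close: fully open they stand 13 mm farther back than shut.
Start: joints at [-1.34, 0.477, 0.022, 1.555, -0.011, 1.109, -0.083], TCP at [0.224, 0.637, 0.231] pointing down, gripper open.
Joint ranges: [-2.96, 2.96], [-0.34, 2.1], [-1.41, 1.46], [0.24, 2.44], [-1.37, 4.51], [0.17, 1.92], [-2.96, 2.96]. Speed limits (rad/s): [2.39, 2.39, 3.14, 3.14, 3.14, 3.14, 3.14].

## Interface

Orientations are given as a unit quaternion [w, x, y, z].
In Python, from station import bot gives the robot as it stands.
- The arm moves only by the tool drive_tool, never from a script. Its arguments are lists of equal length, an entry for each row: "slide": the shift along the world's x, y, z in mm, a list of three; "turn": the turn, a rotation vector about the world's x, y, z in rad, a list of three; "gripper": the opening, from 0 (shut) to 1 (fully open). A call has 1 to 10 rows; each row is the pose to reach, as a shift and turn from the pose measured when the call began; what a row does not reach only later rows make up. A row lasts 1/10 s, in which the tool goes at most 50 mm and 8.59 degrees, less where a joint would pass 70% of its speed; a pose out of reach is approached as far as the arm can. A call with a gripper value outside its range is refused whole. The fingers move at their own pace and stop on an object; "squeeze" is the grip in N (left out, the last holds). Time passes only in rows, so rows that repeat a pose let the fingers close. It gives the time, the measured TCP pose, the force and the opening at its end, in the units of the state.
- bot.get_obs(): the state, without advancing time (a new reading comes with each control period).
- bot.read_camera(name): name is "scene" or "top" or "wrist"; returns a dict with "color" (400x640x3 uint8, red, green, blue), "fovy" (degrees; the focal length in pixels is half the picture's height over the tangent of half this angle, whatever the lens; pixels are square), "cx", "cy" (the principal point, pixels), "R" (3x3) and "t" (3): a world point X has camera coordinates R X + t. Camera axes: x right, y down, z forward; pixel columns grow to the right and rows downward; lengths in m; the calibration is good to about 2 mm. The wrist camera is an equidistant fisheye: a pixel r from the principal point sees the ray r / f radians off the axis. A picture is of the moment at which its call begins. There is no depth.
- bot.hand_in(): hands the job in, once; it reports no verdict.
The state is a dict: "t": time; "q": joint angles; "joint_vel": joint speeds; "joint_torque": joint torques, N m; "eef_pos": TCP position; "tool_rot": TCP orientation; "contact_force": force on the tool from outside, world axes, zero at the start; "torque": the same for the moment, N m; "gripper_width": opening from 0.0 (shut) to 1.0 (fully open).
Only numpy, scipy, OpenCV 4.12 (cv2) and the standard library are available. Lean on these libraries where they do the work, as an engineer would, in place of code of your own. Each camera call takes 0.05 s, during which the arm holds its last target.

## Task

Make up the two kits for the glue-up station. On the green board, for the string stand: stand the post in the bore of its base, pushed fully home, and lay the dark knob (on its foot) and the steel weight in their round nests, the weight in the larger one; on the red board, for the wall rack: lay the drilled peg rail in the long nest and the metal bracket, open side down as it lies in the stock, in the short one. Each part must sit flat on the floor of its nest, and let go of everything at the end.

Things in the scene. Friction and masses are not known exactly. Their poses are not given: they have to be found in the camera images.
- post_mid (a point): the post: pale beech dowel, 20 mm diameter, 120 mm long, foot end chamfered, standing upright in a loose 24 mm hole 18 mm deep in a 60 x 60 x 26 mm plywood stock block, so that about 102 mm stand clear (its top 128 mm above the table). Point: on its axis, half-way up (60 mm from either end); z along the post, up.
- knob_mid (a point): the knob: dark-stained turned wooden ball knob, 40 mm greatest diameter, 40 mm high, standing on a flat 28 mm foot. Point: on its axis, half-way up (20 mm above its foot), where it is widest; z up.
- weight_mid (a point): the weight: round steel disc lying flat, 52 mm diameter, 18 mm thick, about 0.28 kg. Point: its centre, 9 mm above its underside; z up.
- rail_mid (a point): the peg rail: pale wooden bar lying flat, 170 mm long (its x), 34 mm wide (its y), 20 mm thick, three dark drilled holes in its upper face. Point: its centre, 10 mm above its underside.
- bracket_mid (a point): the bracket: bright U-shaped metal wall bracket lying open side down, 70 mm long (its x), 30 mm wide (its y), 18 mm high, two dark screw holes on top. Point: its centre, 9 mm above its underside.
- bore (a point): mouth of the bore in the square wooden base (96 x 96 x 26 mm) that is fixed on the green kit board. The bore is upright, blind, 21.4 mm diameter, 18 mm deep, with a 3 mm chamfer at its mouth. Point: centre of the mouth, level with the base's top face, 37 mm above the table; z up.
- knob_nest: nest routed 5 mm deep into the green-painted kit board (11 mm thick, 210 x 180 mm, fixed), round, 50 mm diameter, the smaller of that board's two round nests; plywood-coloured floor. Origin: centre of the nest floor, 6 mm above the table; the board's top face (the nest's rim) is 5 mm higher. x runs along the board's 210 mm side, y along its 180 mm side, z up.
- weight_nest: nest routed 5 mm deep into the same green kit board, round, 72 mm diameter, the larger of the two round nests; plywood-coloured floor. Origin: centre of the nest floor, 6 mm above the table; the board's top face (the nest's rim) is 5 mm higher. x runs along the board's 210 mm side, y along its 180 mm side, z up.
- rail_nest: nest routed 5 mm deep into the red-painted kit board (11 mm thick, 210 x 180 mm, fixed), oblong, 188 mm (x) by 52 mm (y); plywood-coloured floor. Origin: centre of the nest floor, 6 mm above the table; the board's top face (the nest's rim) is 5 mm higher. x runs along the board's 210 mm side, y along its 180 mm side, z up.
- bracket_nest: nest routed 5 mm deep into the same red kit board, oblong, 88 mm (x) by 48 mm (y); plywood-coloured floor. Origin: centre of the nest floor, 6 mm above the table; the board's top face (the nest's rim) is 5 mm higher. x runs along the board's 210 mm side, y along its 180 mm side, z up.
There are look-alikes about, which are no part of the job. Leave any orange look-alike of the part that bears rail_mid alone.

How it is judged:
By the outcome, as a careful person would: the job done as asked, in the order asked, and still so for the second after the job is handed in, with the robot touching nothing.
It also fails if it takes over 120 s, if anything falls off the work surface, if the arm or the gripper's body presses on something with over 40 N, if the wrist force passes 120 N, or if a joint passes its speed limit or range.

## Working session

There is one attempt and no reset: what is moved stays moved. The work goes in short steps, Python scripts to look and compute and a tool call to move; the robot and the scene stay as the last step left them, time stands still between calls to the robot, and variables do not carry over. Pictures are saved under pics/ and viewed, and the job is handed in when it is done.

Besides the shell and the picture viewer there is one more tool, called after "Request:" as name(argument=value, ...), one argument or row to a line, values as JSON. drive_tool: Moves the arm, as the interface text tells. Its arguments: {"type":"object","properties":{"slide":{"type":"array"},"turn":{"type":"array"},"gripper":{"type":"array"},"squeeze":{"type":"number"}},"required":["slide","turn","gripper"]}

```bash
ls; mkdir -p pics
python3 - <<'E'
from station import bot
import cv2
o=bot.get_obs(); print(o, bot.hold_point_z)
for n in ("scene","top","wrist"):
    c=bot.read_camera(n); cv2.imwrite(f"pics/{n}0.png",c["color"][:,:,::-1]); print(n,c["fovy"],c["cx"],c["cy"],c["R"],c["t"])
E
```

```text
pics
{'t': 0.0, 'q': array([-1.34013513,  0.4777884 ,  0.02232015,  1.55648022, -0.01150067,
        1.10928826, -0.08311807]), 'joint_vel': array([ 0.00194425,  0.0006947 ,  0.00095177, -0.00145723,  0.00033903,
        0.00108856, -0.00207263]), 'joint_torque': array([ 6.17401820e-04, -5.96441281e+01,  1.60842106e+00, -2.81201810e+01,
        1.25414820e-02,  9.03696287e-03,  2.51548721e-05]), 'eef_pos': array([0.22411795, 0.63606641, 0.23032104]), 'tool_rot': array([ 0.57662351, -0.40897535,  0.57762891,  0.40815357]), 'contact_force': array([-0.12094944,  0.6391038 ,  1.22689703]), 'torque': array([ 0.02595685, -0.04191243, -0.00787856]), 'gripper_width': 1.001588785435043} 0.0187
scene 55.66984034363018 327.25170740282385 196.1921299806307 [[-0.8319378   0.55483943  0.00571834]
 [ 0.34429289  0.52426698 -0.7788495 ]
 [-0.43513435 -0.64598556 -0.62718479]] [ 0.39555367 -0.10563495  1.1447329 ]
top 44.86925674218473 313.91100834210187 197.8345212536693 [[-0.02776777 -0.99961226 -0.0020705 ]
 [-0.97602432  0.02755974 -0.21590967]
 [ 0.21588302 -0.00397447 -0.97641115]] [-0.0044926   0.4959237   1.40099263]
wrist 65.70646984690485 319.0587796200755 201.38937027471448 [[ 0.33225474  0.9431888  -0.00129697]
 [ 0.90845586 -0.31964912  0.26931837]
 [ 0.25360349 -0.09066055 -0.96305033]] [-0.67454024 -0.03517975  0.37831794]
```

View pics/scene0.png

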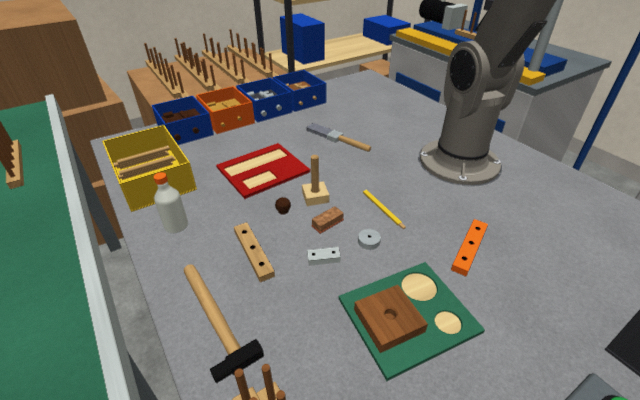

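View pics/top0.png

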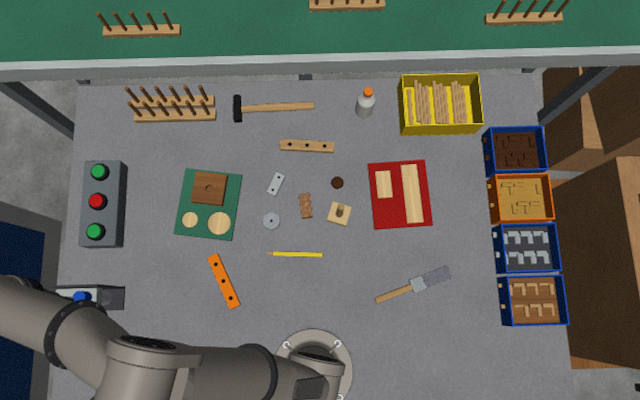

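View pics/wrist0.png

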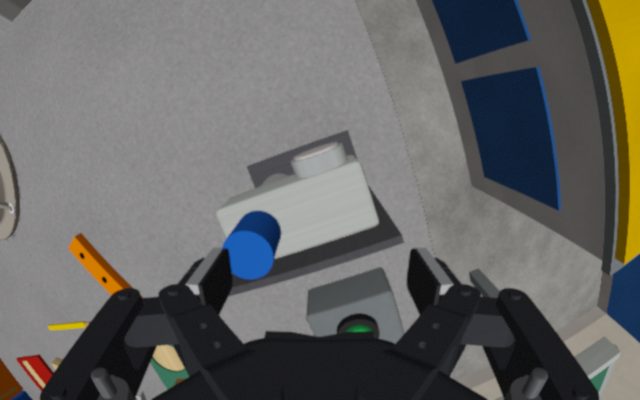

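```bash
cat > h.py <<'E'
import numpy as np, cv2
from station import bot
def cam(n,save=None):
    c=bot.read_camera(n); c["name"]=n; c["f"]=200/np.tan(np.radians(c["fovy"])/2)
    if save: cv2.imwrite(f"pics/{save}.png",c["color"][:,:,::-1])
    return c
def ray(c,p):
    d=np.array([p[0]-c["cx"],p[1]-c["cy"]],float)
    if c["name"]=="wrist":
        r=np.hypot(*d); th=r/c["f"]; v=np.r_[d/max(r,1e-9)*np.sin(th),np.cos(th)]
    else: v=np.r_[d/c["f"],1]
    R=np.array(c["R"]); return -R.T@np.array(c["t"]), R.T@(v/np.linalg.norm(v))
def onz(c,p,z):
    o,d=ray(c,p); return o+d*(z-o[2])/d[2]
def proj(c,X):
    v=np.array(c["R"])@np.array(X)+np.array(c["t"])
    if c["name"]=="wrist":
        r=np.hypot(v[0],v[1]); th=np.arctan2(r,v[2]); return np.array([c["cx"],c["cy"]])+c["f"]*th*v[:2]/r
    return np.array([c["cx"],c["cy"]])+c["f"]*v[:2]/v[2]
def tri(c1,p1,c2,p2):
    o1,d1=ray(c1,p1);o2,d2=ray(c2,p2)
    s=np.linalg.lstsq(np.c_[d1,-d2],o2-o1,rcond=None)[0]
    a=o1+s[0]*d1;b=o2+s[1]*d2
    return (a+b)/2,np.linalg.norm(a-b)
def crop(c,x0,y0,x1,y1,k,name):
    im=cv2.resize(c["color"][y0:y1,x0:x1,::-1],None,fx=k,fy=k,interpolation=cv2.INTER_CUBIC); cv2.imwrite(f"pics/{name}.png",im)
def rotm():
    from scipy.spatial.transform import Rotation as Ro
    o=bot.get_obs(); q=o["tool_rot"]; return o,Ro.from_quat([q[1],q[2],q[3],q[0]])
E
python3 - <<'E'
from h import *
c=cam("top"); crop(c,160,125,450,325,2.75,"topc")
for n,p,z in [("railL",(280,146),.02),("railR",(335,147),.02),("bracket",(276,184),.018),("weight",(271,221),.018),("knob",(337,183),.02),("post",(341,210),.128),("block",(340,213),.026),("bore",(208,187),.037),("wn",(219,223),.006),("kn",(190,219),.006),("railn",(412,193),.006),("brn",(384,184),.006),("decoy",(306,205),.02)]:
    print(n,onz(c,p,z).round(3))
o,R=rotm(); print(R.as_matrix().round(3))
E
```

```text
railL [0.673 0.084 0.02 ]
railR [ 0.665 -0.089  0.02 ]
bracket [0.551 0.098 0.018]
weight [0.435 0.114 0.018]
knob [ 0.548 -0.091  0.02 ]
post [ 0.442 -0.094  0.128]
block [ 0.452 -0.097  0.026]
bore [0.542 0.304 0.037]
wn [0.435 0.275 0.006]
kn [0.45  0.365 0.006]
railn [ 0.513 -0.324  0.006]
brn [ 0.544 -0.239  0.006]
decoy [0.481 0.006 0.02 ]
[[-0.    -0.943  0.332]
 [-0.001  0.332  0.943]
 [-1.    -0.    -0.001]]
```

View pics/topc.png

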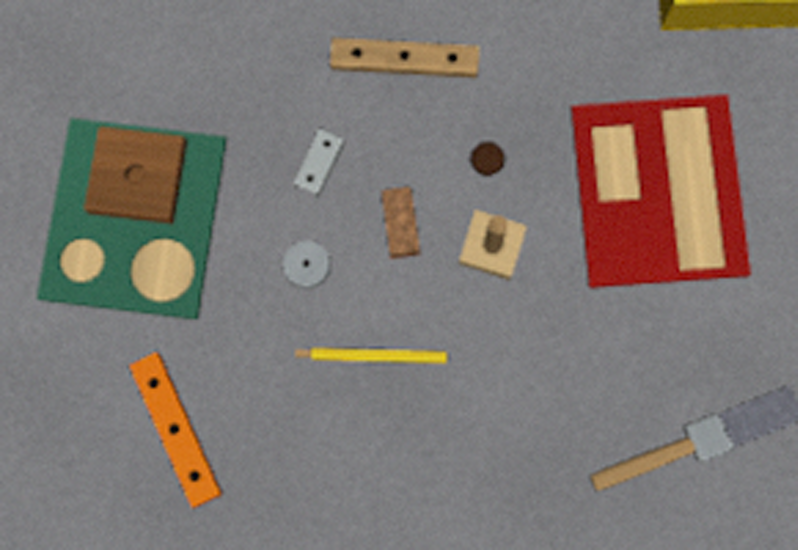

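Request:
drive_tool(
  slide=[
    [20,-46,10],
    [40,-92,20],
    [60,-138,30],
    [80,-184,40],
    [100,-230,50],
    [120,-276,60],
    [140,-322,70],
    [160,-368,80],
    [180,-414,90],
    [200,-460,100],
  ],
  turn=[
    [0,0,-0.1],
    [0,0,-0.2],
    [0,0,-0.3],
    [0,0,-0.4],
    [0,0,-0.5],
    [0,0,-0.6],
    [0,0,-0.75],
    [0,0,-0.9],
    [0,0,-1.05],
    [0,0,-1.2],
  ],
  gripper=[1,1,1,1,1,1,1,1,1,1],
)

```text
t: 1.2
eef_pos: [0.42, 0.1847, 0.329]
tool_rot: [0.707, -0.009, 0.707, 0.009]
contact_force: [0.4, 0.2, 0.1]
gripper_width: 0.999
```

Request:
drive_tool(
  slide=[
    [10,-40,5],
    [20,-80,10],
    [30,-120,15],
    [40,-160,20],
    [40,-160,20],
    [40,-160,20],
  ],
  turn=[
    [0,0,0],
    [0,0,0],
    [0,0,0],
    [0,0,0],
    [0,0,0],
    [0,0,0],
  ],
  gripper=[1,1,1,1,1,1],
)

```text
t: 1.8
eef_pos: [0.4599, 0.0241, 0.349]
tool_rot: [0.707, -0.008, 0.707, 0.009]
contact_force: [-0.1, 1.5, 0.0]
gripper_width: 1.001
```

Run:
```python
from h import *
c=cam("wrist","w1"); cam("scene","s1")
o,R=rotm(); print(o['t'],o['eef_pos'],R.as_matrix().round(3),o['q'].round(2)); print(-np.array(c["R"]).T@c["t"])
```

```text
1.9 [0.45963063 0.02588802 0.34866222] [[-0.002 -0.028  1.   ]
 [ 0.001  1.     0.028]
 [-1.     0.001 -0.002]] [-0.78 -0.02  0.59  1.91  0.01  1.24 -0.16]
[0.45862247 0.09230218 0.49160248]
```

View pics/w1.png

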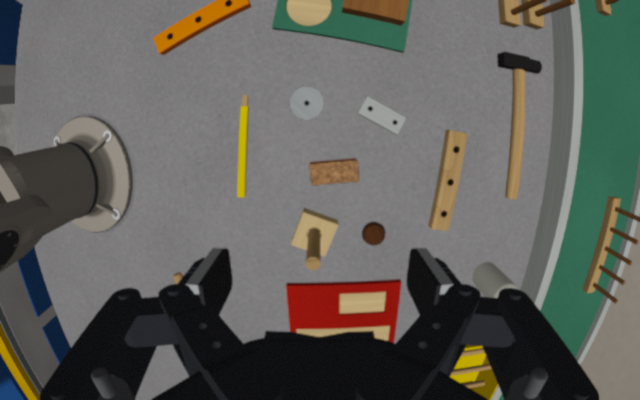

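Run:
```python
from h import *
c=cam("wrist"); w=c
crop(c,270,60,490,280,3.5,"w1c")
g=cv2.cvtColor(c["color"],cv2.COLOR_RGB2HSV)
def blobs(mask,box,amin=60):
    x0,y0,x1,y1=box; m=np.zeros_like(mask); m[y0:y1,x0:x1]=mask[y0:y1,x0:x1]
    cs,_=cv2.findContours(m,cv2.RETR_EXTERNAL,cv2.CHAIN_APPROX_NONE)
    return sorted([k for k in cs if cv2.contourArea(k)>amin],key=cv2.contourArea)[::-1]
H,S,V=cv2.split(g)
def rep(n,mask,box,z):
    for k in blobs(mask,box)[:1]:
        P=np.array([onz(c,p[0],z)[:2] for p in k])*1000
        r=cv2.minAreaRect(P.astype(np.float32)); e=cv2.minEnclosingCircle(P.astype(np.float32))
        M=cv2.moments(k); print(n,"px",M['m10']/M['m00'],M['m01']/M['m00'],"rect",np.round(r[0],1),np.round(r[1],1),round(r[2],1),"circ",np.round(e[0],1),round(e[1],1))
wood=((S>70)&(H>8)&(H<25)&(V>110)).astype(np.uint8)
rep("rail",wood,(420,115,480,245),.02)
rep("block",wood,(280,195,345,280),.026)
dark=((V<95)&(S>60)).astype(np.uint8)
rep("knob",dark,(350,215,400,255),.02)
br=((V>150)&(S<40)).astype(np.uint8)
rep("weight",br,(280,80,335,125),.018)
rep("brk",br,(350,90,415,140),.018)
print(V[103,295],V[60,320],S[103,295],S[60,320],V[115,380],V[233,373],S[233,373])
```

```text
rail px 449.15017064846415 181.74687144482365 rect [6.752e+02 1.000e-01] [168.7  36. ] 85.0 circ [6.763e+02 1.000e-01] 84.9
block px 313.79500611140213 232.4471800244456 rect [454.1 -92.3] [62.2 60.5] 70.8 circ [454.2 -91.9] 41.1
knob px 373.4017094017094 234.65527065527064 rect [552.8 -91.5] [35.5 38. ] 4.3 circ [552.1 -91.8] 19.9
brk px 382.4459865833911 116.42216053666434 rect [554.9 100. ] [28.2 67.9] 64.2 circ [554.9  99.1] 35.8
144 124 5 2 160 71 172
```

View pics/w1c.png

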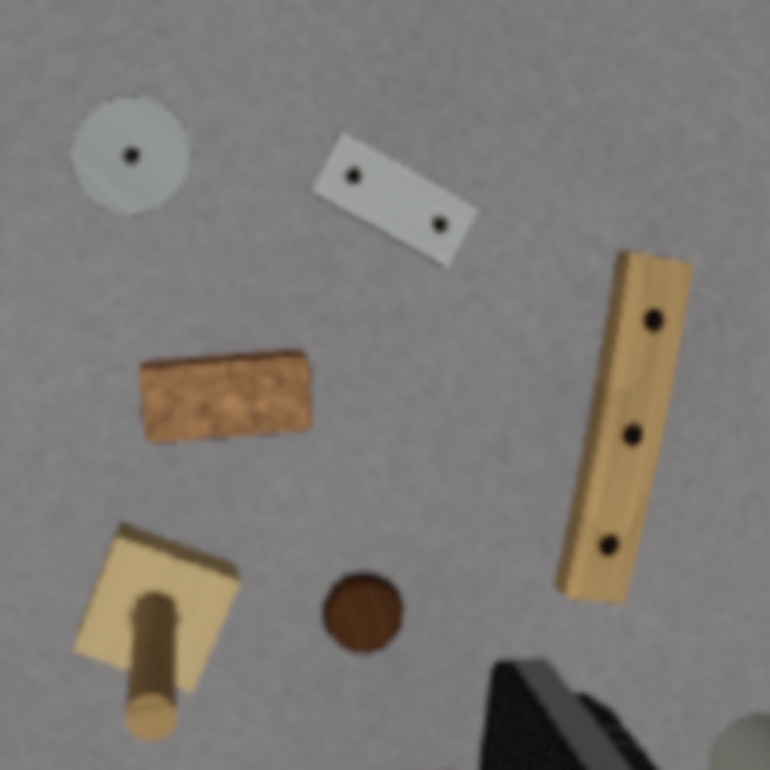

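Run:
```python
from h import *
c=cam("wrist"); 
print(onz(c,(312.9,265.1),.128))
P=np.array([onz(c,(270+x/3.5,60+y/3.5),.026)[:2]*1000 for x,y in [(120,530),(238,577),(193,690),(76,648)]]);print(P.round(1),P.mean(0))
print("w",onz(c,(270+131/3.5,60+155/3.5),.018), [onz(c,(270+x/3.5,60+y/3.5),.018).round(4) for x,y in [(71,155),(190,155),(131,97),(131,213)]])
s=cam("scene","s2"); crop(s,270,130,400,280,5,"s2c")
```

```text
[ 0.45487931 -0.09358366  0.128     ]
[[ 438.4  -52.1]
 [ 492.5  -73.1]
 [ 474.  -130.8]
 [ 418.5 -110.8]] [455.83692606 -91.7133285 ]
w [0.43939965 0.11384633 0.018     ] [array([0.4135, 0.1135, 0.018 ]), array([0.4648, 0.1145, 0.018 ]), array([0.4387, 0.1393, 0.018 ]), array([0.44  , 0.0885, 0.018 ])]
```

View pics/s2c.png

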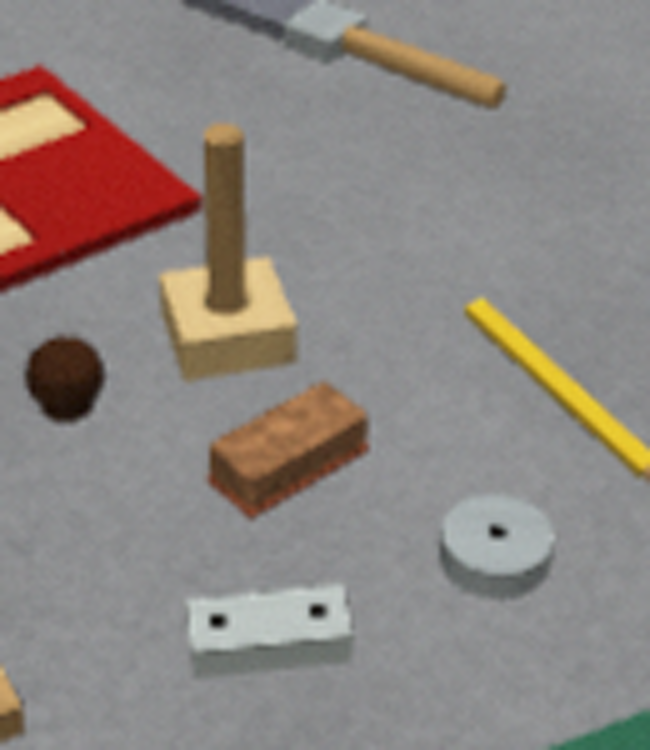

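Request:
drive_tool(
  slide=[
    [-2,-40,-30],
    [-4,-80,-70],
    [-5,-118,-110],
    [-5,-118,-140],
    [-5,-118,-150],
    [-5,-118,-180],
    [-5,-118,-210],
    [-5,-118,-240],
    [-5,-118,-264],
    [-5,-118,-264],
  ],
  turn=[
    [0,0,0],
    [0,0,0],
    [0,0,0],
    [0,0,0],
    [0,0,0],
    [0,0,0],
    [0,0,0],
    [0,0,0],
    [0,0,0],
    [0,0,0],
  ],
  gripper=[1,1,1,1,1,1,1,1,1,1],
)

```text
t: 3.05
eef_pos: [0.4537, -0.0901, 0.083]
tool_rot: [0.705, -0.011, 0.709, 0.011]
contact_force: [-0.9, 0.6, -0.2]
gripper_width: 0.997
```

Run:
```python
from h import *
c=cam("wrist","w2"); o,R=rotm();print(o['eef_pos'],o['contact_force'])
```

```text
[ 0.45470377 -0.09074345  0.08446617] [ 0.33616395 -0.25705544  1.01220355]
```

View pics/w2.png

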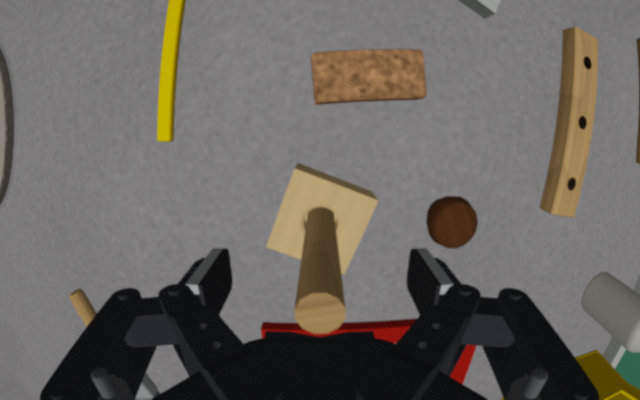

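Run:
```python
from h import *
c=cam("wrist"); o,R=rotm();print(o['eef_pos'], onz(c,(320,312),.128), onz(c,(452,222),.02))
for p in [(298,164),(378,198),(267,247)]: print(onz(c,p,.026))
```

```text
[ 0.45551692 -0.09114468  0.08542334] [ 0.45552504 -0.09439368  0.128     ] [ 0.55514382 -0.09301552  0.02      ]
[ 0.43973829 -0.05333682  0.026     ]
[ 0.49428459 -0.07470927  0.026     ]
[ 0.41812504 -0.1133802   0.026     ]
```

Request:
drive_tool(
  slide=[
    [0,-3,0],
    [0,-3,0],
    [0,-3,0],
    [0,-3,0],
    [0,-3,0],
    [0,-3,0],
    [0,-3,0],
    [0,-3,0],
  ],
  turn=[
    [0,0,0],
    [0,0,0],
    [0,0,0],
    [0,0,0],
    [0,0,0],
    [0,0,0],
    [0,0,0],
    [0,0,0],
  ],
  gripper=[1,0,0,0,0,0,0,0],
  squeeze=50,
)

```text
t: 3.95
eef_pos: [0.4557, -0.0941, 0.0856]
tool_rot: [0.707, -0.01, 0.707, 0.011]
contact_force: [-1.0, 0.5, 5.5]
gripper_width: 0.22
```

Request:
drive_tool(
  slide=[
    [0,0,15],
    [0,0,30],
    [0,0,60],
    [0,0,100],
    [0,0,100],
  ],
  turn=[
    [0,0,0],
    [0,0,0],
    [0,0,0],
    [0,0,0],
    [0,0,0],
  ],
  gripper=[0,0,0,0,0],
)

```text
t: 4.45
eef_pos: [0.4584, -0.0948, 0.1894]
tool_rot: [0.709, -0.01, 0.705, 0.011]
contact_force: [0.5, -0.7, -0.6]
gripper_width: 0.223
```

Run:
```python
from h import *
c=cam("wrist","w3"); o,R=rotm();print(o['eef_pos'],o['contact_force'],o['gripper_width'],R.as_matrix().round(3))
s=cam("scene","s3"); crop(s,240,80,400,230,5,"s3c")
```

```text
[ 0.45717712 -0.09416517  0.18740098] [-0.14241122 -0.42052317 -0.66315691] 0.2194743707107183 [[ 0.003 -0.03   1.   ]
 [ 0.002  1.     0.03 ]
 [-1.     0.002  0.004]]
```

View pics/w3.png

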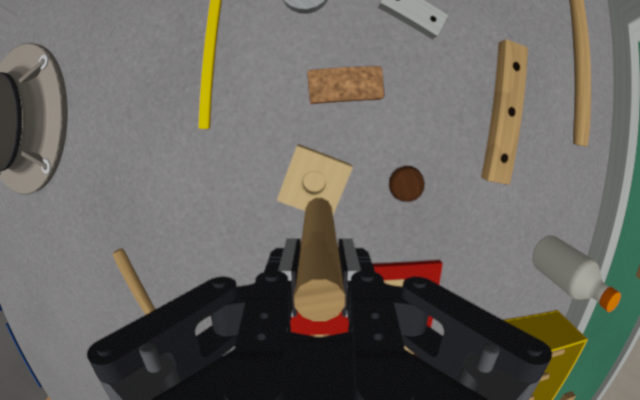

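View pics/s3c.png

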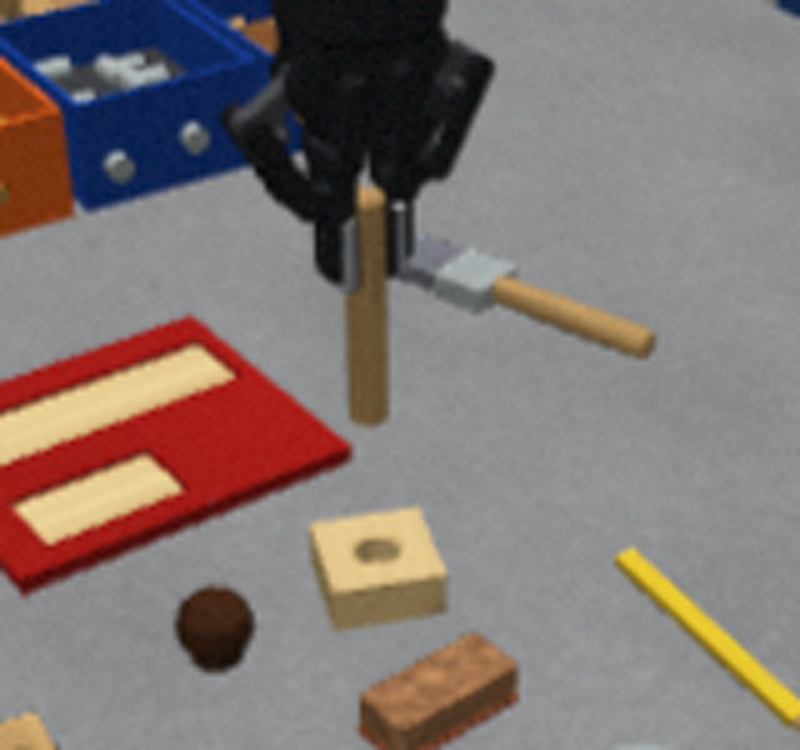

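Request:
drive_tool(
  slide=[
    [10,45,0],
    [20,90,0],
    [30,135,0],
    [40,180,0],
    [50,225,0],
    [60,270,0],
    [70,310,0],
    [78,350,0],
    [85,380,0],
    [88,398,0],
  ],
  turn=[
    [0,0,0],
    [0,0,0],
    [0,0,0],
    [0,0,0],
    [0,0,0],
    [0,0,0],
    [0,0,0],
    [0,0,0],
    [0,0,0],
    [0,0,0],
  ],
  gripper=[0,0,0,0,0,0,0,0,0,0],
)

```text
t: 5.55
eef_pos: [0.5429, 0.3068, 0.1837]
tool_rot: [0.706, -0.012, 0.708, 0.012]
contact_force: [-1.0, 0.1, -0.7]
gripper_width: 0.22
```

Request:
drive_tool(
  slide=[
    [0,0,0],
    [0,0,0],
    [0,0,0],
  ],
  turn=[
    [0,0,0],
    [0,0,0],
    [0,0,0],
  ],
  gripper=[0,0,0],
)

```text
t: 5.85
eef_pos: [0.5429, 0.3042, 0.1833]
tool_rot: [0.706, -0.011, 0.708, 0.01]
contact_force: [-0.8, 0.1, -1.4]
gripper_width: 0.221
```

Run:
```python
from h import *
c=cam("wrist","w4"); o,R=rotm();print(o['eef_pos'],o['contact_force'],o['gripper_width'],R.as_matrix().round(3))
t=cam("top","t4"); crop(t,150,130,310,250,5,"t4c")
crop(c,200,50,460,330,2.8,"w4c")
```

```text
[0.54304176 0.30438653 0.18359967] [-0.92148691 -0.66862156  0.23213217] 0.21924410546347275 [[-0.003 -0.03   1.   ]
 [-0.001  1.     0.03 ]
 [-1.    -0.    -0.003]]
```

View pics/w4c.png

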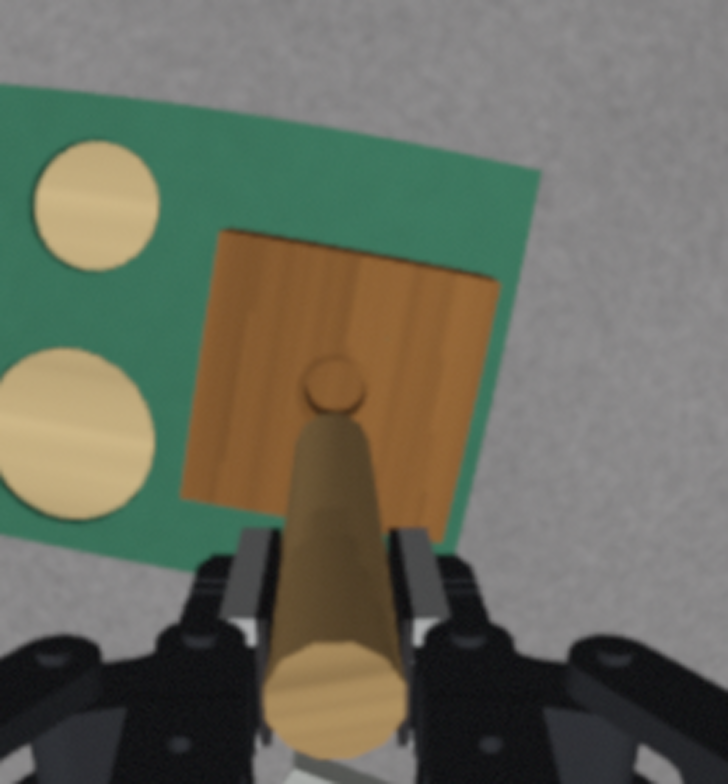

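Run:
```python
from h import *
c=cam("wrist"); o,R=rotm();print(o['eef_pos'])
f=lambda x,y,z:onz(c,(200+x/2.8,50+y/2.8),z)*1000
C=[f(x,y,.037) for x,y in [(222,230),(498,282),(444,545),(182,497)]]
print(np.array(C).round(1),[np.linalg.norm(C[i]-C[i-1]).round(1) for i in range(4)]); print("center",np.mean(C,0), (C[0]+C[2])/2,(C[1]+C[3])/2)
print("bore",f(334,386,.037),f(303,386,.037),f(366,386,.037),f(334,353,.037),f(334,420,.037), "floor", f(335,384,.019))
zt=o['eef_pos'][2]+.128-.0856
print("posttop",f(336,700,zt),zt, f(264,690,zt),f(407,690,zt),f(336,641,zt),f(336,760,zt))
zb=zt-.12
X=o['eef_pos'].copy(); X[2]=zb
p=proj(c,X);print("foot exp crop px",(p-[200,50])*2.8)
for a in np.linspace(0,2*np.pi,8,endpoint=False):
    p=proj(c,X+.01*np.array([np.cos(a),np.sin(a),0]));print(((p-[200,50])*2.8).round())
```

```text
[0.54315852 0.30514973 0.18393515]
[[504.3 358.2  37. ]
 [597.5 343.9  37. ]
 [585.2 247.8  37. ]
 [489.9 263.4  37. ]] [np.float64(95.9), np.float64(94.3), np.float64(96.9), np.float64(96.6)]
center [544.22381769 303.32102925  37.        ] [544.74647032 303.00754951  37.        ] [543.70116506 303.634509    37.        ]
bore [543.24035011 305.84467391  37.        ] [532.62458312 305.51918492  37.        ] [554.1974287  306.19254272  37.        ] [542.88519102 317.34872233  37.        ] [543.61314211 293.77666475  37.        ] floor [543.68640165 302.41827001  19.        ]
posttop [543.75629716 306.10130276 226.33515092] 0.22633515091956474 [533.92115786 307.35396122 226.33515092] [553.35619441 307.96466442 226.33515092] [543.45375731 315.5414402  226.33515092] [544.09491469 295.57303467 226.33515092]
foot exp crop px [333.26962655 447.72931099]
[371. 449.]
[361. 423.]
[334. 411.]
[307. 421.]
[296. 447.]
[306. 472.]
[332. 483.]
[359. 474.]
```

View pics/t4c.png

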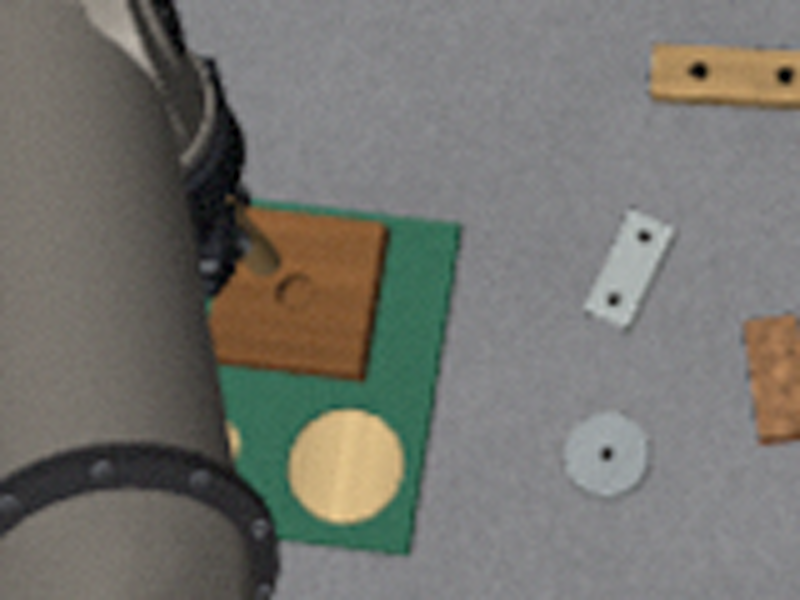

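Request:
drive_tool(
  slide=[
    [0,0,-20],
    [0,0,-40],
    [0,0,-58],
    [0,0,-58],
    [0,0,-58],
  ],
  turn=[
    [0,0,0],
    [0,0,0],
    [0,0,0],
    [0,0,0],
    [0,0,0],
  ],
  gripper=[0,0,0,0,0],
)

```text
t: 6.5
eef_pos: [0.5434, 0.3046, 0.1264]
tool_rot: [0.706, -0.011, 0.708, 0.011]
contact_force: [0.4, 0.5, 0.1]
gripper_width: 0.22
```

Run:
```python
from h import *
c=cam("wrist","w5"); o,R=rotm();print(o['eef_pos'],o['contact_force'],o['gripper_width'])
crop(c,240,100,400,250,5,"w5c")
s=cam("scene"); crop(s,330,230,490,380,5,"s5c")
```

```text
[0.54383201 0.30488694 0.12696673] [ 0.33095572 -0.03722173  0.370499  ] 0.21844437342466455
```

View pics/w5c.png

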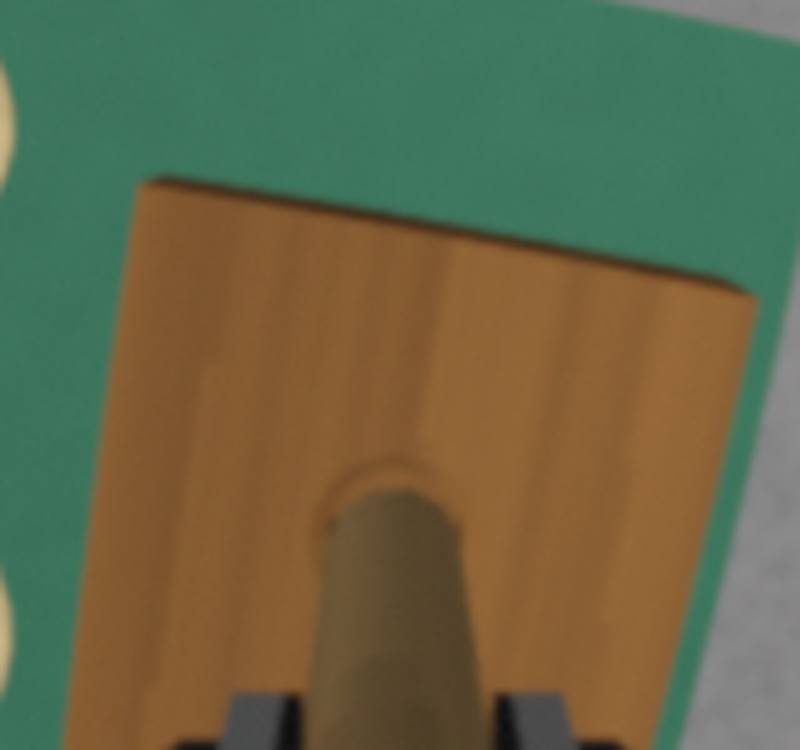

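View pics/s5c.png

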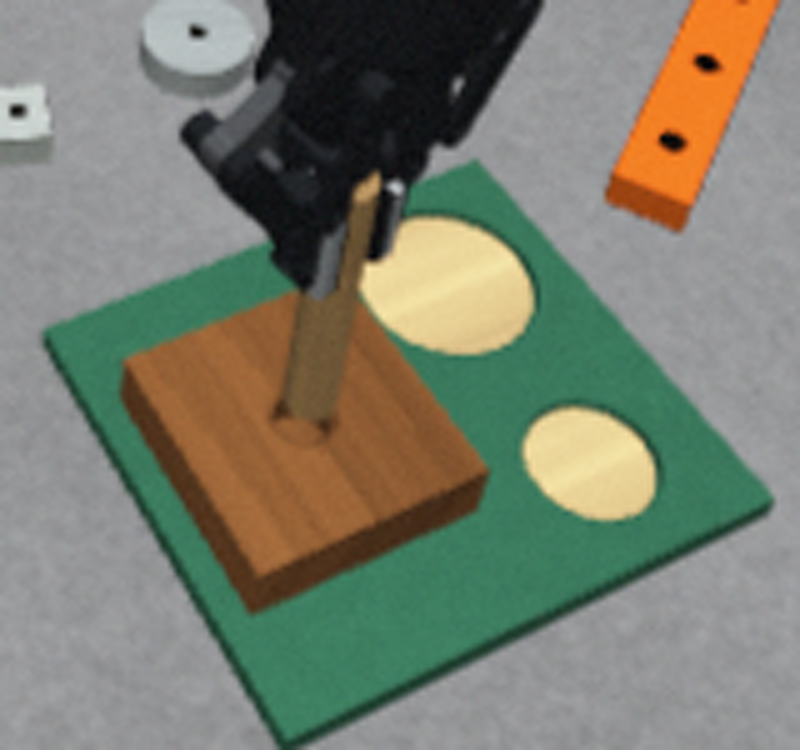

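Run:
```python
from h import *
c=cam("wrist"); o,R=rotm();print(o['eef_pos'])
f=lambda x,y,z:(onz(c,(240+x/5,100+y/5),z)*1000).round(1)
print("mouth L R T",f(315,525,.037),f(464,525,.037),f(392,458,.037))
zb=o['eef_pos'][2]-.0856+.008
print("foot",zb,f(331,535,zb),f(462,535,zb),f(397,490,zb), f(331,535,zb+.003),f(397,490,zb+.003))
```

```text
[0.54398753 0.30524637 0.12725135]
mouth L R T [531.6 305.4  37. ] [554.9 306.1  37. ] [543.3 316.5  37. ]
foot 0.04965134882998921 [534.6 307.6  49.7] [554.  308.2  49.7] [544.1 314.8  49.7] [534.7 308.5  52.7] [544.1 315.6  52.7]
```

Request:
drive_tool(
  slide=[
    [-1,0,-4],
    [-1,0,-8],
    [-1,0,-11],
    [-1,0,-14],
    [-1,0,-17],
    [-1,0,-20],
  ],
  turn=[
    [0,0,0],
    [0,0,0],
    [0,0,0],
    [0,0,0],
    [0,0,0],
    [0,0,0],
  ],
  gripper=[0,0,0,0,0,0],
)

```text
t: 7.25
eef_pos: [0.545, 0.3058, 0.1127]
tool_rot: [0.708, -0.009, 0.706, 0.012]
contact_force: [-10.4, -6.6, 48.0]
gripper_width: 0.222
```

Request:
drive_tool(
  slide=[
    [0,0,4],
    [0,0,8],
    [0,0,8],
  ],
  turn=[
    [0,0,0],
    [0,0,0],
    [0,0,0],
  ],
  gripper=[0,0,0],
)

```text
t: 7.55
eef_pos: [0.5453, 0.3059, 0.1209]
tool_rot: [0.708, -0.008, 0.706, 0.013]
contact_force: [-0.6, 0.5, -0.7]
gripper_width: 0.22
```

Run:
```python
from h import *
c=cam("wrist","w6"); o,R=rotm();print(o['eef_pos'],o['contact_force'],R.as_matrix().round(4))
crop(c,240,100,400,250,5,"w6c")
```

```text
[0.54483668 0.30585977 0.12034961] [ 0.37944883  0.33498908 -0.70015828] [[ 0.0013 -0.03    0.9995]
 [ 0.0053  0.9995  0.03  ]
 [-1.      0.0052  0.0015]]
```

View pics/w6c.png

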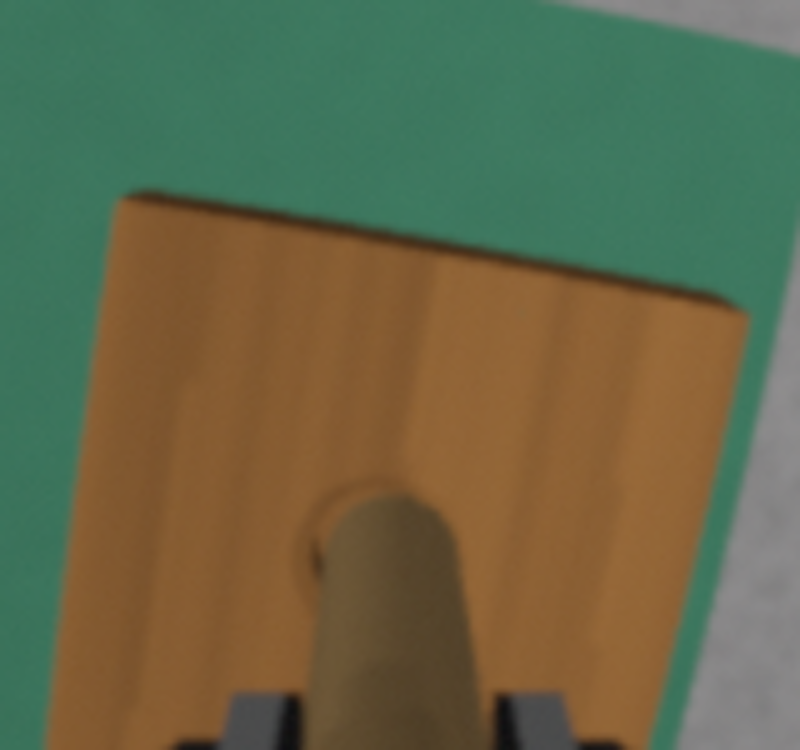

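Run:
```python
from h import *
c=cam("wrist"); o,R=rotm();print(o['eef_pos'])
f=lambda x,y,z:(onz(c,(240+x/5,100+y/5),z)*1000).round(1)
print("mouth L T",f(297,550,.037),f(378,478,.037),"inner L",f(318,555,.034), "T",f(378,490,.034))
zb=o['eef_pos'][2]-.0856+.008
print("foot",zb,f(326,545,zb),f(458,545,zb),f(392,496,zb))
```

```text
[0.54460971 0.30580948 0.12004936]
mouth L T [530.2 304.4  37. ] [542.3 316.1  37. ] inner L [533.3 302.8  34. ] T [542.4 313.5  34. ]
foot 0.04244936421802175 [534.9 307.   42.4] [554.5 307.6  42.4] [544.5 314.8  42.4]
```

Request:
drive_tool(
  slide=[
    [-1,-2.4,0],
    [-1,-2.4,0],
    [-1,-2.4,-3],
    [-1,-2.4,-6],
    [-1,-2.4,-9],
    [-1,-2.4,-11],
  ],
  turn=[
    [0,0,0],
    [0,0,0],
    [0,0,0],
    [0,0,0],
    [0,0,0],
    [0,0,0],
  ],
  gripper=[0,0,0,0,0,0],
)

```text
t: 8.25
eef_pos: [0.5434, 0.3033, 0.1085]
tool_rot: [0.707, -0.009, 0.707, 0.012]
contact_force: [0.1, 0.8, -0.3]
gripper_width: 0.22
```

Request:
drive_tool(
  slide=[
    [0,0,-3],
    [0,0,-6],
    [0,0,-9],
    [0,0,-11],
    [0,0,-13],
    [0,0,-14],
  ],
  turn=[
    [0,0,0],
    [0,0,0],
    [0,0,0],
    [0,0,0],
    [0,0,0],
    [0,0,0],
  ],
  gripper=[0,0,0,0,0,0],
)

```text
t: 8.85
eef_pos: [0.5438, 0.3036, 0.0958]
tool_rot: [0.707, -0.009, 0.707, 0.013]
contact_force: [-4.6, -1.8, 17.1]
gripper_width: 0.22
```

Request:
drive_tool(
  slide=[
    [0,0,-2],
    [0,0,-2],
  ],
  turn=[
    [0,0,0],
    [0,0,0],
  ],
  gripper=[0,0],
)

```text
t: 9.05
eef_pos: [0.544, 0.3037, 0.0958]
tool_rot: [0.707, -0.008, 0.707, 0.013]
contact_force: [-6.1, -1.6, 16.1]
gripper_width: 0.221
```

Request:
drive_tool(
  slide=[
    [0,0,0],
    [0,0,0],
    [0,0,0],
    [0,0,0],
    [0,0,15],
    [0,0,40],
    [0,0,80],
    [0,0,80],
  ],
  turn=[
    [0,0,0],
    [0,0,0],
    [0,0,0],
    [0,0,0],
    [0,0,0],
    [0,0,0],
    [0,0,0],
    [0,0,0],
  ],
  gripper=[1,1,1,1,1,1,1,1],
)

```text
t: 9.85
eef_pos: [0.5475, 0.3047, 0.182]
tool_rot: [0.71, -0.006, 0.704, 0.015]
contact_force: [1.5, 0.4, 0.1]
gripper_width: 1.001
```

Run:
```python
from h import *
c=cam("wrist","w7"); o,R=rotm();print(o['eef_pos'],o['contact_force'],o['q'].round(2))
s=cam("scene"); crop(s,330,220,490,370,5,"s7c")
```

```text
[0.546049   0.30445194 0.17954757] [-0.25797416  0.67737474 -0.58396024] [-1.02  0.49  0.57  1.77 -0.32  0.96 -0.29]
```

View pics/w7.png

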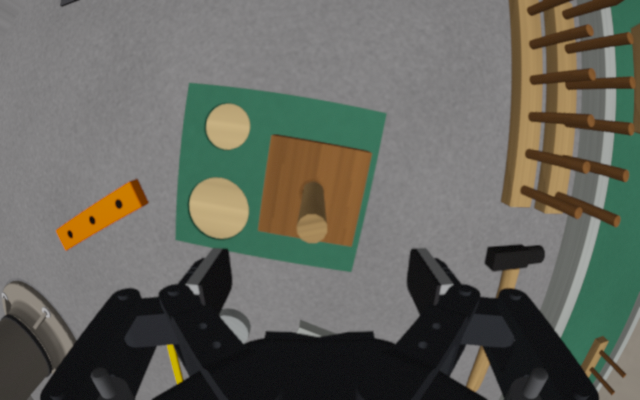

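View pics/s7c.png

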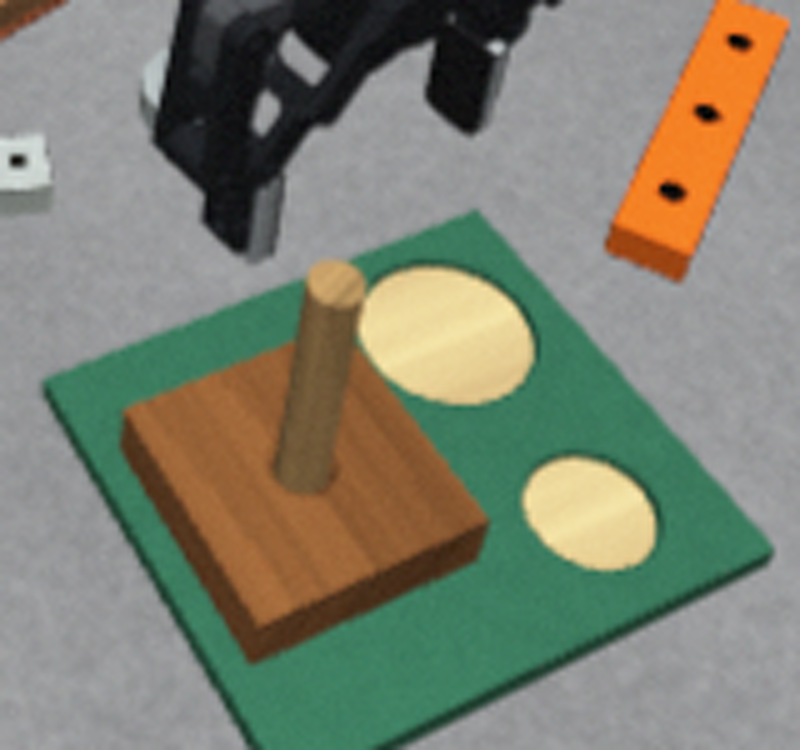

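Run:
```python
from h import *
c=cam("wrist"); s=cam("scene"); o,R=rotm(); print(o['eef_pos'])
print(tri(c,(312,228),s,(397.2,276.8)))
hsv=cv2.cvtColor(c["color"],cv2.COLOR_RGB2HSV);H,S,V=cv2.split(hsv)
m=((H>12)&(H<28)&(V>150)&(S>60)).astype(np.uint8); m[:, 260:]=0; m[:, :180]=0; m[245:]=0
cs,_=cv2.findContours(m,cv2.RETR_EXTERNAL,cv2.CHAIN_APPROX_NONE)
for k in cs:
    if cv2.contourArea(k)<300: continue
    P=np.array([onz(c,p[0],.009)[:2] for p in k],np.float32)*1000
    print(cv2.minEnclosingCircle(P),cv2.fitEllipse(P))
```

```text
[0.54342286 0.30355856 0.17544876]
(array([0.5405651 , 0.30450828, 0.13724732]), np.float64(0.0004249190860147924))
((438.34747314453125, 276.3594665527344), 34.562355041503906) ((438.3886413574219, 276.3183898925781), (67.15348052978516, 68.15831756591797), 69.30326843261719)
((451.8406677246094, 365.421630859375), 23.60968017578125) ((451.933837890625, 365.5021057128906), (46.002655029296875, 46.319034576416016), 54.86866760253906)
```

Request:
drive_tool(
  slide=[
    [0,-15,20],
    [2,-50,20],
    [3,-95,20],
    [4,-140,20],
    [5,-185,20],
    [6,-230,20],
    [7,-275,20],
    [8,-320,20],
    [10,-365,20],
    [10,-396,20],
  ],
  turn=[
    [0,0,0.14],
    [0,0,0.28],
    [0,0,0.42],
    [0,0,0.56],
    [0,0,0.7],
    [0,0,0.84],
    [0,0,0.98],
    [0,0,1.12],
    [0,0,1.26],
    [0,0,1.4],
  ],
  gripper=[1,1,1,1,1,1,1,1,1,1],
)

```text
t: 11.05
eef_pos: [0.5523, -0.096, 0.1945]
tool_rot: [0.531, -0.462, 0.536, 0.466]
contact_force: [0.4, 0.1, 0.4]
gripper_width: 1.003
```

Request:
drive_tool(
  slide=[
    [0,0,-20],
    [0,0,-60],
    [0,0,-60],
    [0,0,-60],
  ],
  turn=[
    [0,0,0],
    [0,0,0],
    [0,0,0],
    [0,0,0],
  ],
  gripper=[1,1,1,1],
)

```text
t: 11.45
eef_pos: [0.5513, -0.0959, 0.1338]
tool_rot: [0.53, -0.462, 0.537, 0.467]
contact_force: [0.1, 0.0, 0.9]
gripper_width: 0.999
```

```bash
cat >> h.py <<'E'
def mask(c,kind):
    H,S,V=cv2.split(cv2.cvtColor(c["color"],cv2.COLOR_RGB2HSV))
    return {"knob":(V<100)&(S>110)&((H<15)|(H>170)),"wood":(S>60)&(H>8)&(H<28)&(V>110),"light":(V>140)&(S<40),"nest":(H>12)&(H<28)&(V>150)&(S>60)}[kind].astype(np.uint8)
def meas(c,m,z,box=None,amin=200):
    if box is not None:
        b=np.zeros_like(m); x0,y0,x1,y1=box; b[y0:y1,x0:x1]=m[y0:y1,x0:x1]; m=b
    m=cv2.morphologyEx(m,cv2.MORPH_OPEN,np.ones((3,3),np.uint8))
    cs,_=cv2.findContours(m,cv2.RETR_EXTERNAL,cv2.CHAIN_APPROX_NONE)
    for k in cs:
        if cv2.contourArea(k)<amin: continue
        P=np.array([onz(c,p[0],z)[:2] for p in k],np.float32)*1000
        r=cv2.minAreaRect(P); e=cv2.minEnclosingCircle(P); M=cv2.moments(k)
        print("px",round(M['m10']/M['m00']),round(M['m01']/M['m00']),"rect",np.round(r[0],1),np.round(r[1],1),round(r[2],1),"circ",np.round(e[0],1),round(e[1],1))
E
python3 - <<'E'
from h import *
c=cam("wrist","w8"); o,R=rotm(); print(o['eef_pos'],R.as_matrix().round(3),o['q'].round(2))
meas(c,mask(c,"knob"),.02)
E
```

```text
[ 0.55249081 -0.09590326  0.1350796 ] [[-0.009 -0.99   0.137]
 [-0.001  0.137  0.991]
 [-1.     0.009 -0.002]] [-0.22  0.42  0.36  1.93 -0.19  0.83  1.67]
px 4 224 rect [ 526.8 -539.9] [35.6 82.1] 55.5 circ [ 517.5 -553.4] 41.1
px 325 199 rect [552.5 -90.8] [36.2 37.3] 82.1 circ [552.9 -90.9] 19.1
```

View pics/w8.png

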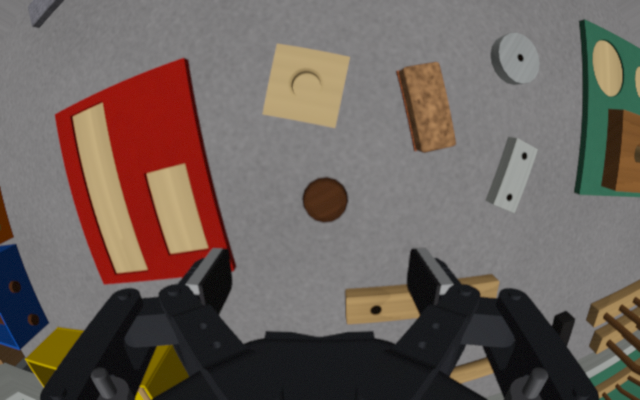

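Request:
drive_tool(
  slide=[
    [1,4.5,-40],
    [1,4.5,-80],
    [1,4.5,-110],
    [1,4.5,-130],
    [1,4.5,-130],
    [1,4.5,-130],
  ],
  turn=[
    [0,0,0],
    [0,0,0],
    [0,0,0],
    [0,0,0],
    [0,0,0],
    [0,0,0],
  ],
  gripper=[1,1,1,1,1,1],
)

```text
t: 12.1
eef_pos: [0.5547, -0.0913, 0.0065]
tool_rot: [0.531, -0.463, 0.535, 0.466]
contact_force: [1.5, -0.5, 0.6]
gripper_width: 0.999
```

Request:
drive_tool(
  slide=[
    [0,0,0],
    [0,0,0],
    [0,0,0],
    [0,0,0],
    [0,0,0],
    [0,0,0],
  ],
  turn=[
    [0,0,0],
    [0,0,0],
    [0,0,0],
    [0,0,0],
    [0,0,0],
    [0,0,0],
  ],
  gripper=[0,0,0,0,0,0],
  squeeze=35,
)

```text
t: 12.7
eef_pos: [0.5555, -0.0913, 0.0078]
tool_rot: [0.531, -0.463, 0.535, 0.466]
contact_force: [-1.9, 0.8, 9.1]
gripper_width: 0.434
```

Run:
```python
from h import *
c=cam("wrist","w9"); o,R=rotm(); print(o['eef_pos'],o['contact_force'],o['gripper_width'])
s=cam("scene"); crop(s,230,130,390,280,5,"s9c")
```

```text
[ 0.55552721 -0.09132753  0.00786226] [-1.82513947 -0.12104721  8.96191367] 0.4359616901601867
```

View pics/w9.png

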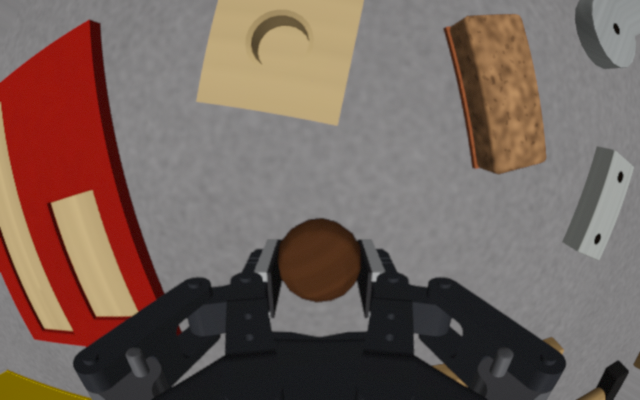

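View pics/s9c.png

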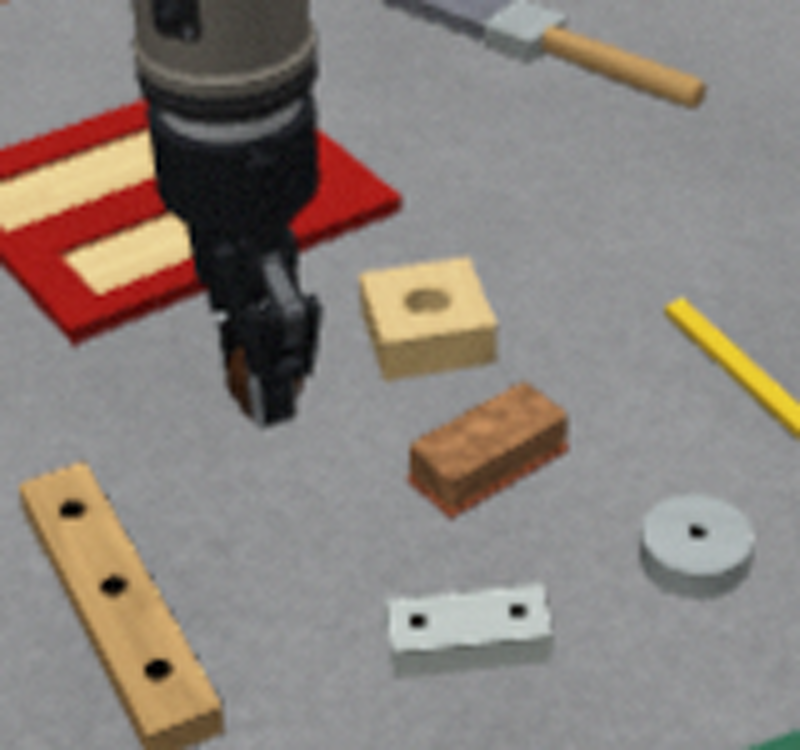

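Request:
drive_tool(
  slide=[
    [0,0,30],
    [-10,10,70],
    [-25,50,100],
    [-45,95,100],
    [-65,140,100],
    [-85,185,100],
    [-100,230,100],
    [-101,275,100],
    [-101,320,100],
    [-101,365,100],
  ],
  turn=[
    [0,0,0],
    [0,0,0],
    [0,0,0],
    [0,0,0],
    [0,0,0],
    [0,0,0],
    [0,0,0],
    [0,0,0],
    [0,0,0],
    [0,0,0],
  ],
  gripper=[0,0,0,0,0,0,0,0,0,0],
)

```text
t: 13.8
eef_pos: [0.4541, 0.2756, 0.1084]
tool_rot: [0.532, -0.463, 0.535, 0.466]
contact_force: [1.2, -0.4, -0.6]
gripper_width: 0.436
```

Request:
drive_tool(
  slide=[
    [0,40,0],
    [0,80,-10],
    [0,90,-30],
    [0,90,-30],
    [0,90,-30],
  ],
  turn=[
    [0,0,0],
    [0,0,0],
    [0,0,0],
    [0,0,0],
    [0,0,0],
  ],
  gripper=[0,0,0,0,0],
)

```text
t: 14.3
eef_pos: [0.454, 0.3643, 0.0783]
tool_rot: [0.531, -0.463, 0.535, 0.465]
contact_force: [1.1, -0.1, 0.2]
gripper_width: 0.437
```

Run:
```python
from h import *
c=cam("wrist","w10"); o,R=rotm(); print(o['eef_pos'],o['contact_force'],o['gripper_width'],R.as_matrix().round(3))
meas(c,mask(c,"knob"),o['eef_pos'][2]+.0122,amin=600)
meas(c,mask(c,"nest"),.009,amin=600)
```

```text
[0.45460163 0.36399254 0.07884546] [ 0.61134459 -0.39756601 -0.3222538 ] 0.44016882088333126 [[-0.005 -0.99   0.139]
 [-0.001  0.139  0.99 ]
 [-1.     0.005 -0.002]]
px 319 260 rect [452.2 364.8] [39.1 42.6] 87.5 circ [452.2 364.1] 21.6
px 320 201 rect [445.3 366.5] [46.1 35.9] 81.0 circ [450.6 365.6] 23.6
px 202 206 rect [437.3 277. ] [67.5 68.8] 73.8 circ [437.2 276.5] 34.5
px 170 35 rect [293.8 270.4] [92.3 34.9] 24.6 circ [294.  269.8] 48.8
```

View pics/w10.png

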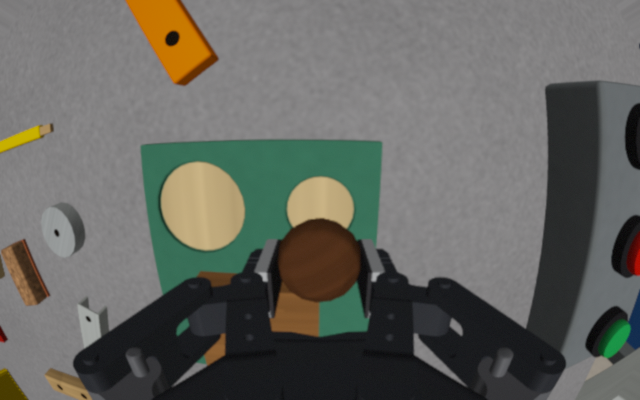

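Request:
drive_tool(
  slide=[
    [-0.5,1,-25],
    [-0.5,1,-45],
    [-0.5,1,-55],
    [-0.5,1,-61],
    [-0.5,1,-64],
    [-0.5,1,-64],
    [-0.5,1,-64],
  ],
  turn=[
    [0,0,0],
    [0,0,0],
    [0,0,0],
    [0,0,0],
    [0,0,0],
    [0,0,0],
    [0,0,0],
  ],
  gripper=[0,0,0,0,0,0,0],
)

```text
t: 15.05
eef_pos: [0.4546, 0.3652, 0.0156]
tool_rot: [0.532, -0.463, 0.535, 0.465]
contact_force: [0.2, 0.4, -0.0]
gripper_width: 0.433
```

Request:
drive_tool(
  slide=[
    [0,0,-1],
    [0,0,-2],
    [0,0,-2],
    [0,0,-2],
    [0,0,-2],
    [0,0,-2],
    [0,0,20],
    [0,0,60],
    [0,0,90],
    [0,0,90],
  ],
  turn=[
    [0,0,0],
    [0,0,0],
    [0,0,0],
    [0,0,0],
    [0,0,0],
    [0,0,0],
    [0,0,0],
    [0,0,0],
    [0,0,0],
    [0,0,0],
  ],
  gripper=[0,0,0.6,0.7,0.7,0.7,0.7,0.8,1,1],
)

```text
t: 16.05
eef_pos: [0.457, 0.3671, 0.1098]
tool_rot: [0.535, -0.463, 0.532, 0.465]
contact_force: [0.9, -0.2, 0.6]
gripper_width: 1.003
```

Run:
```python
from h import *
c=cam("wrist","w11"); o,R=rotm(); print(o['eef_pos'],o['contact_force'],o['gripper_width'])
meas(c,mask(c,"knob"),.026,amin=600)
meas(c,mask(c,"nest"),.009,amin=600)
meas(c,mask(c,"light"),.018,amin=300)
s=cam("scene"); crop(s,330,220,490,370,5,"s11c")
```

```text
[0.45579692 0.36631285 0.10769933] [ 1.23758106  0.28594259 -0.93186003] 1.0035383947378687
px 316 200 rect [451.9 366.3] [36.6 37.1] 81.9 circ [451.8 366.3] 19.1
px 210 192 rect [436.7 276.8] [68.2 68. ] 35.4 circ [436.9 276.7] 34.5
px 32 135 rect [336.9  58.2] [144.3  12.7] 86.8 circ [338.6  58.1] 72.3
px 180 36 rect [289.4 269. ] [101.9  34.6] 24.6 circ [289.4 268.5] 53.0
px 73 219 rect [438.3 114.7] [50.1 49.3] 16.1 circ [438.4 114.5] 25.6
```

View pics/w11.png

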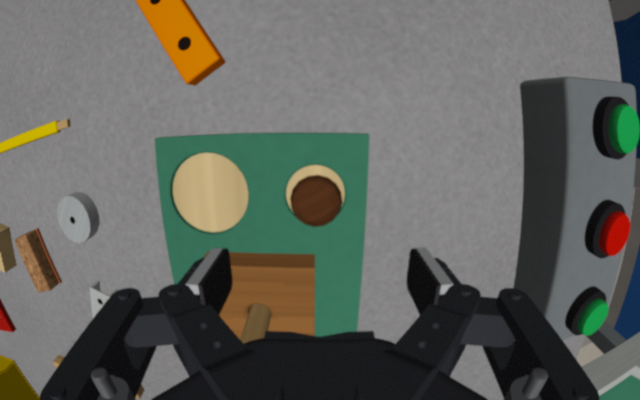

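View pics/s11c.png

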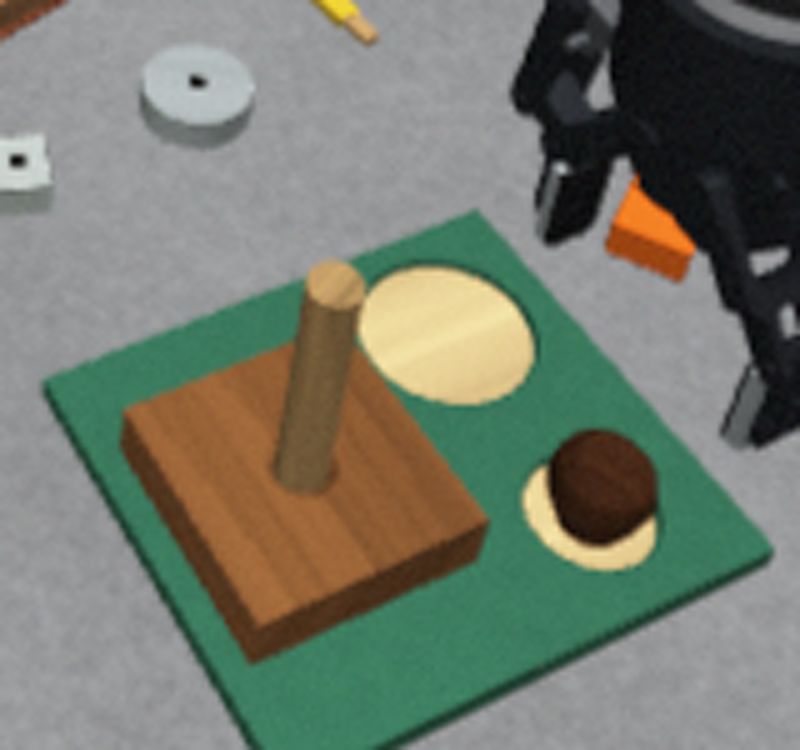

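Request:
drive_tool(
  slide=[
    [-3,-45,0],
    [-6,-90,0],
    [-9,-135,0],
    [-12,-180,0],
    [-15,-225,0],
    [-17,-252,0],
    [-17,-252,0],
    [-17,-252,0],
  ],
  turn=[
    [0,0,0],
    [0,0,0],
    [0,0,0],
    [0,0,0],
    [0,0,0],
    [0,0,0],
    [0,0,0],
    [0,0,0],
  ],
  gripper=[1,1,1,1,1,1,1,1],
)

```text
t: 16.95
eef_pos: [0.4371, 0.1131, 0.1053]
tool_rot: [0.533, -0.462, 0.535, 0.465]
contact_force: [-0.6, 0.4, 0.0]
gripper_width: 0.999
```

Run:
```python
from h import *
c=cam("wrist","w12"); o,R=rotm(); print(o['eef_pos'],o['contact_force'],o['gripper_width'])
meas(c,mask(c,"light"),.018,amin=600)
```

```text
[0.43736835 0.11408468 0.10540428] [-0.10291916  1.23853378 -0.24738002] 1.0005787472879764
px 327 317 rect [543.5 105.5] [29.3 44.6] 64.5 circ [543.4 105.1] 25.7
px 321 208 rect [439.1 114.5] [48.6 48.9] 73.1 circ [438.7 114.4] 25.0
```

View pics/w12.png

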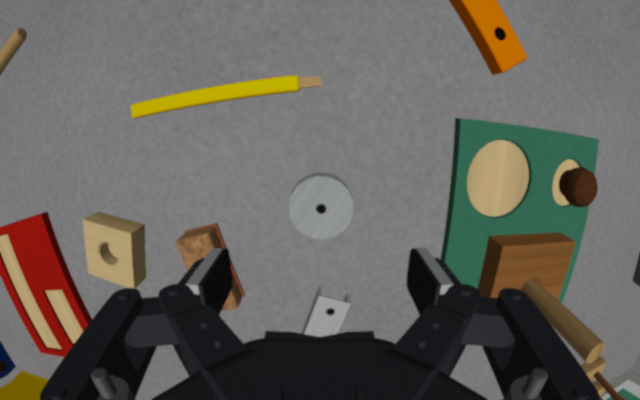

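Request:
drive_tool(
  slide=[
    [1.5,0,-40],
    [1.5,0,-75],
    [1.5,0,-95],
    [1.5,0,-104],
    [1.5,0,-104],
    [1.5,0,-104],
  ],
  turn=[
    [0,0,0],
    [0,0,0],
    [0,0,0],
    [0,0,0],
    [0,0,0],
    [0,0,0],
  ],
  gripper=[1,1,1,1,1,1],
)

```text
t: 17.6
eef_pos: [0.4393, 0.1148, 0.0019]
tool_rot: [0.532, -0.463, 0.534, 0.466]
contact_force: [-0.2, -0.3, 0.3]
gripper_width: 0.999
```

Request:
drive_tool(
  slide=[
    [0,0,0],
    [0,0,0],
    [0,0,0],
    [0,0,0],
    [0,0,0],
    [0,0,0],
  ],
  turn=[
    [0,0,0],
    [0,0,0],
    [0,0,0],
    [0,0,0],
    [0,0,0],
    [0,0,0],
  ],
  gripper=[0,0,0,0,0,0],
  squeeze=50,
)

```text
t: 18.2
eef_pos: [0.44, 0.1151, 0.0031]
tool_rot: [0.533, -0.463, 0.533, 0.465]
contact_force: [-1.5, -0.9, 11.9]
gripper_width: 0.587
```

Run:
```python
from h import *
s=cam("scene"); crop(s,310,190,430,280,6.6,"s13c"); o,R=rotm(); print(o['eef_pos'],o['contact_force'],o['gripper_width'])
```

```text
[0.43999241 0.11505687 0.00307148] [-1.74387021 -0.64247348 12.5730406 ] 0.5851408779519639
```

View pics/s13c.png

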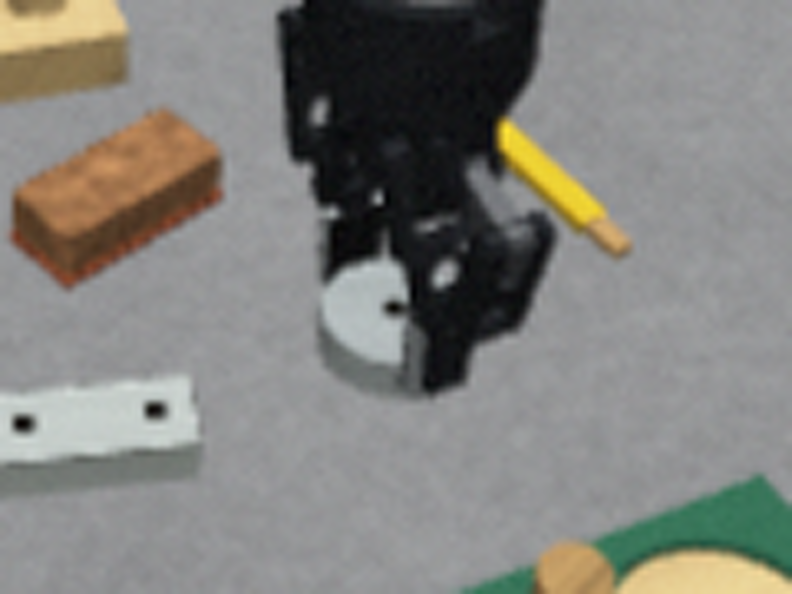

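Request:
drive_tool(
  slide=[
    [0,0,20],
    [0,15,60],
    [-2,55,70],
    [-2,100,70],
    [-2,140,70],
    [-2,161,70],
    [-2,161,70],
    [-2,161,70],
  ],
  turn=[
    [0,0,0],
    [0,0,0],
    [0,0,0],
    [0,0,0],
    [0,0,0],
    [0,0,0],
    [0,0,0],
    [0,0,0],
  ],
  gripper=[0,0,0,0,0,0,0,0],
)

```text
t: 19.05
eef_pos: [0.4374, 0.2758, 0.0729]
tool_rot: [0.533, -0.464, 0.534, 0.466]
contact_force: [1.0, -1.6, -3.8]
gripper_width: 0.586
```

Run:
```python
from h import *
c=cam("wrist","w14"); o,R=rotm(); print(o['eef_pos'],o['contact_force'],o['gripper_width'])
meas(c,mask(c,"light"),o['eef_pos'][2]+.015,amin=600)
meas(c,mask(c,"nest"),.009,amin=600)
```

```text
[0.4375819  0.27488702 0.07292063] [ 0.20194274 -0.12131347 -3.65402078] 0.5800168244232483
px 319 262 rect [435.7 276.4] [48.5 49.7] 80.8 circ [435.8 276.4] 25.2
px 428 207 rect [444.8 358.2] [29.1 46.9] 47.1 circ [450.3 364.2] 23.5
px 317 193 rect [423.8 276.8] [68.1 42.1] 84.2 circ [436.6 275.5] 34.2
px 59 136 rect [336.3  46.6] [165.6  12.5] 86.8 circ [334.3  46.7] 82.8
px 299 33 rect [304.6 278.8] [70.3 34.8] 24.5 circ [304.6 278.4] 38.6
```

View pics/w14.png

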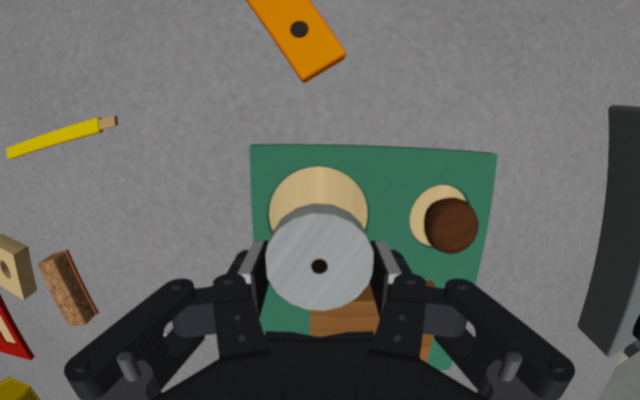

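Request:
drive_tool(
  slide=[
    [1.5,0,-25],
    [1.5,0,-45],
    [1.5,0,-55],
    [1.5,0,-60],
    [1.5,0,-62],
    [1.5,0,-62],
  ],
  turn=[
    [0,0,0],
    [0,0,0],
    [0,0,0],
    [0,0,0],
    [0,0,0],
    [0,0,0],
  ],
  gripper=[0,0,0,0,0,0],
)

```text
t: 19.7
eef_pos: [0.4394, 0.2747, 0.0113]
tool_rot: [0.533, -0.463, 0.534, 0.465]
contact_force: [0.8, 0.4, -3.0]
gripper_width: 0.586
```

Request:
drive_tool(
  slide=[
    [0,0,-1],
    [0,0,-1.5],
    [0,0,-1.5],
    [0,0,-1.5],
    [0,0,-1.5],
    [0,0,20],
    [0,0,60],
    [0,0,100],
    [0,0,110],
    [0,0,110],
  ],
  turn=[
    [0,0,0],
    [0,0,0],
    [0,0,0],
    [0,0,0],
    [0,0,0],
    [0,0,0],
    [0,0,0],
    [0,0,0],
    [0,0,0],
    [0,0,0],
  ],
  gripper=[0,0,0.75,0.75,0.75,0.75,0.8,1,1,1],
)

```text
t: 20.7
eef_pos: [0.4405, 0.2756, 0.123]
tool_rot: [0.535, -0.463, 0.532, 0.465]
contact_force: [-1.1, -0.4, 0.8]
gripper_width: 1.003
```

Run:
```python
from h import *
c=cam("wrist","w15"); o,R=rotm(); print(o['eef_pos'],o['contact_force'],o['gripper_width'],o['q'].round(2))
meas(c,mask(c,"light"),.024,amin=600)
meas(c,mask(c,"knob"),.026,amin=600)
s=cam("scene"); crop(s,330,220,490,370,5,"s15c")
```

```text
[0.43949978 0.27504263 0.12152197] [-0.49262096  0.12723184 -0.77206799] 1.0016005208722012 [-0.95  0.38  0.34  2.05 -0.18  0.75  0.93]
px 317 199 rect [438.2 275.6] [49.6 49.6] 80.5 circ [437.9 275.4] 25.4
px 427 200 rect [452.  366.7] [38.1 38.1] 88.8 circ [451.9 366.7] 20.3
```

View pics/s15c.png

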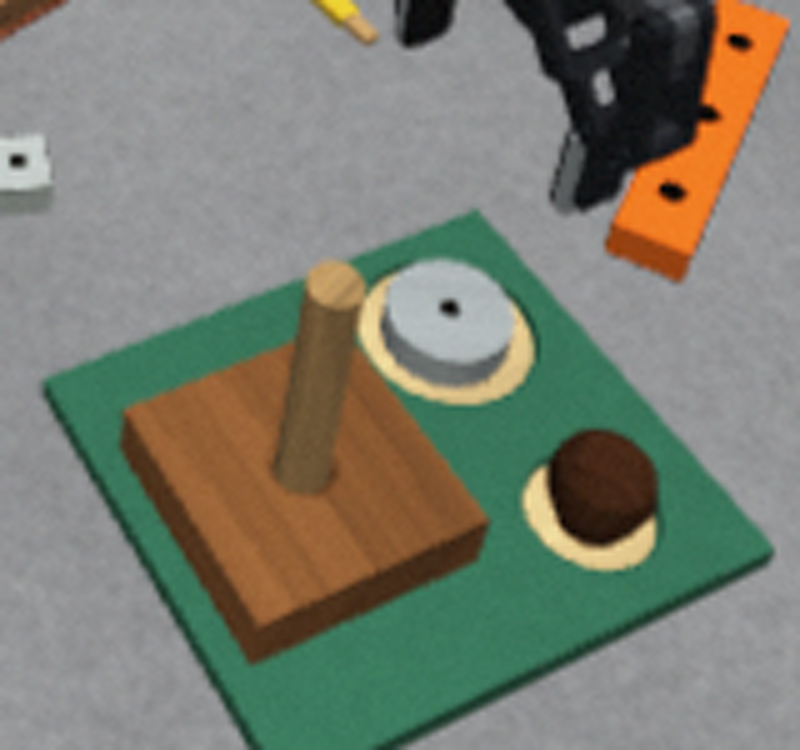

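View pics/w15.png

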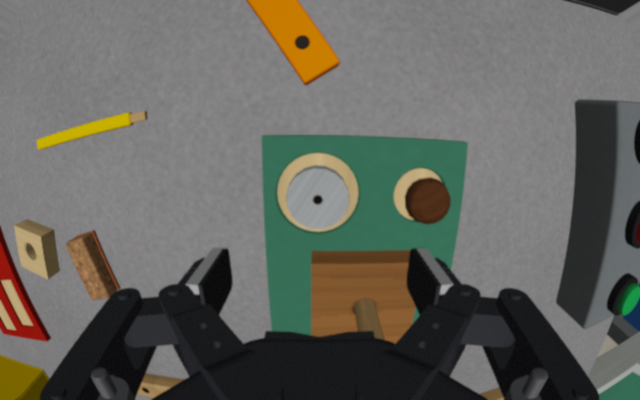

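Request:
drive_tool(
  slide=[
    [5,-30,25],
    [25,-58,50],
    [50,-86,70],
    [75,-114,80],
    [100,-142,80],
    [130,-170,80],
    [160,-198,80],
    [190,-226,80],
    [215,-252,80],
    [235,-275,80],
  ],
  turn=[
    [0,0,-0.14],
    [0,0,-0.28],
    [0,0,-0.42],
    [0,0,-0.57],
    [0,0,-0.72],
    [0,0,-0.87],
    [0,0,-1.02],
    [0,0,-1.17],
    [0,0,-1.32],
    [0,0,-1.47],
  ],
  gripper=[1,1,1,1,1,1,1,1,1,1],
)

```text
t: 21.8
eef_pos: [0.6742, -0.0022, 0.1979]
tool_rot: [0.706, 0.017, 0.708, -0.015]
contact_force: [0.1, 0.1, -1.2]
gripper_width: 1.002
```

Request:
drive_tool(
  slide=[
    [0,0,-5],
    [0,0,-5],
    [0,0,-5],
  ],
  turn=[
    [0,0,0],
    [0,0,0],
    [0,0,0],
  ],
  gripper=[1,1,1],
)

```text
t: 22.1
eef_pos: [0.673, -0.001, 0.191]
tool_rot: [0.705, 0.016, 0.709, -0.014]
contact_force: [0.4, -0.5, 0.5]
gripper_width: 0.998
```

Run:
```python
from h import *
c=cam("wrist","w16"); o,R=rotm(); print(o['eef_pos'],o['contact_force'],o['gripper_width'],o['q'].round(2),R.as_matrix()[:,2])
meas(c,mask(c,"wood"),.02,amin=600)
crop(c,200,60,440,290,3,"w16c")
```

```text
[ 0.67326285 -0.0007283   0.19176396] [-0.11727626 -0.00395519 -0.6110951 ] 1.0022102906792323 [-0.58  0.61  0.74  1.63 -0.46  1.08  0.25] [ 0.99909555 -0.04222443 -0.00501876]
px 150 264 rect [451.2 -95.9] [62.5 62.6] 70.9 circ [450.8 -96.3] 42.7
px 612 250 rect [1158.  -136.4] [ 36.3 244.7] 0.1 circ [1158.  -136.3] 122.9
px 154 184 rect [480.8   8.2] [75.6 34.3] 6.3 circ [480.6   7.6] 39.6
px 73 165 rect [350.3  45.4] [159.6  15.5] 87.0 circ [346.8  45.6] 79.8
px 324 177 rect [ 6.772e+02 -1.000e-01] [169.1  34. ] 85.0 circ [ 6.768e+02 -1.000e-01] 85.4
px 443 103 rect [808.4  86.2] [ 26.3 225.4] 1.4 circ [816.7  86.4] 112.7
px 30 32 rect [259.8 256. ] [164.6  37.2] 24.3 circ [261.4 252.5] 83.1
```

View pics/w16.png

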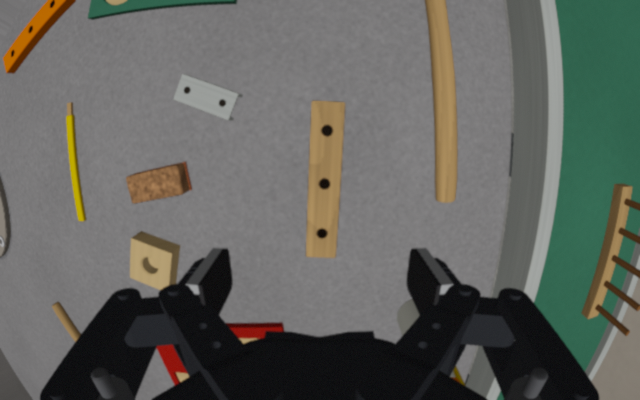

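View pics/w16c.png

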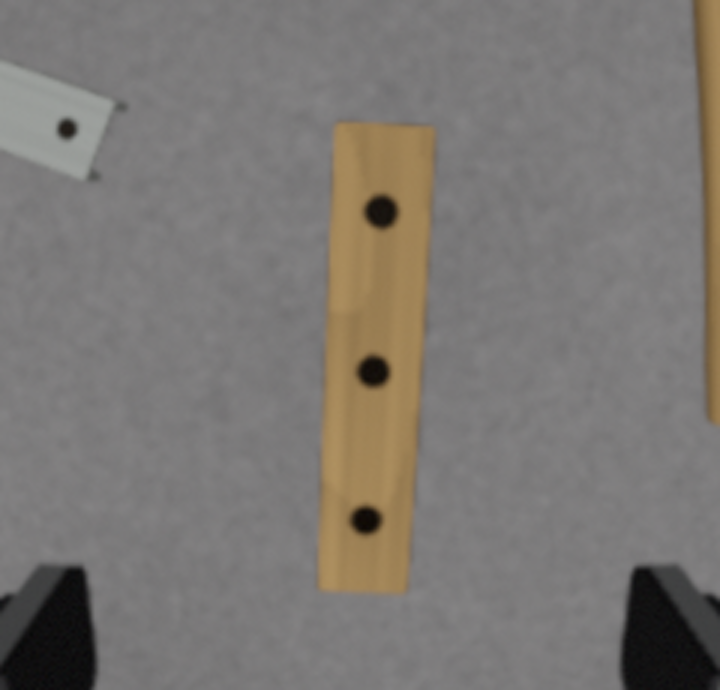

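Request:
drive_tool(
  slide=[
    [4,0.5,-45],
    [4,0.5,-90],
    [4,0.5,-135],
    [4,0.5,-165],
    [4,0.5,-180],
    [4,0.5,-186],
    [4,0.5,-186],
    [4,0.5,-186],
  ],
  turn=[
    [0,0,-0.045],
    [0,0,-0.045],
    [0,0,-0.045],
    [0,0,-0.045],
    [0,0,-0.045],
    [0,0,-0.045],
    [0,0,-0.045],
    [0,0,-0.045],
  ],
  gripper=[1,1,1,1,1,1,1,1],
)

```text
t: 22.95
eef_pos: [0.6785, -0.0002, 0.0076]
tool_rot: [0.706, 0.032, 0.707, -0.03]
contact_force: [-0.1, -0.5, 0.7]
gripper_width: 1.0
```

Request:
drive_tool(
  slide=[
    [0,0,0],
    [0,0,0],
    [0,0,0],
    [0,0,0],
    [0,0,0],
    [0,0,0],
    [0,0,0],
  ],
  turn=[
    [0,0,0],
    [0,0,0],
    [0,0,0],
    [0,0,0],
    [0,0,0],
    [0,0,0],
    [0,0,0],
  ],
  gripper=[0,0,0,0,0,0,0],
  squeeze=60,
)

```text
t: 23.65
eef_pos: [0.6792, -0.0003, 0.0085]
tool_rot: [0.706, 0.032, 0.707, -0.03]
contact_force: [-0.8, 0.6, 5.7]
gripper_width: 0.38
```

Request:
drive_tool(
  slide=[
    [0,0,15],
    [0,0,50],
    [0,0,100],
    [0,0,110],
    [0,0,110],
  ],
  turn=[
    [0,0,0],
    [0,0,0],
    [0,0,0],
    [0,0,0],
    [0,0,0],
  ],
  gripper=[0,0,0,0,0],
)

```text
t: 24.15
eef_pos: [0.6807, -0.0006, 0.1215]
tool_rot: [0.708, 0.032, 0.705, -0.029]
contact_force: [-0.5, 0.0, -2.3]
gripper_width: 0.382
```

Run:
```python
from h import *
c=cam("wrist","w17"); o,R=rotm(); print(o['eef_pos'],o['contact_force'],o['gripper_width'],o['q'].round(2),R.as_matrix()[:,2])
t=cam("top"); crop(t,330,140,450,240,6,"t17c")
f=lambda x,y:onz(t,(330+x/6,140+y/6),.009)
```

```text
[ 6.79309404e-01 -6.43248548e-05  1.19194280e-01] [ 0.73100916 -0.03566035 -1.60600415] 0.3754677204123618 [-0.55  0.7   0.7   1.67 -0.53  0.97  0.25] [ 9.96233047e-01 -8.67162498e-02  9.13148623e-05]
```

View pics/w17.png

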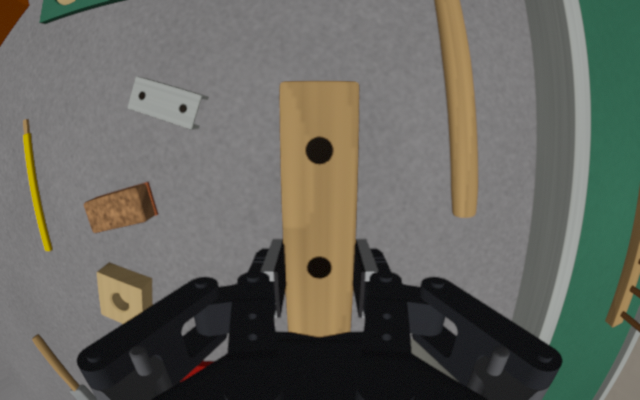

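View pics/t17c.png

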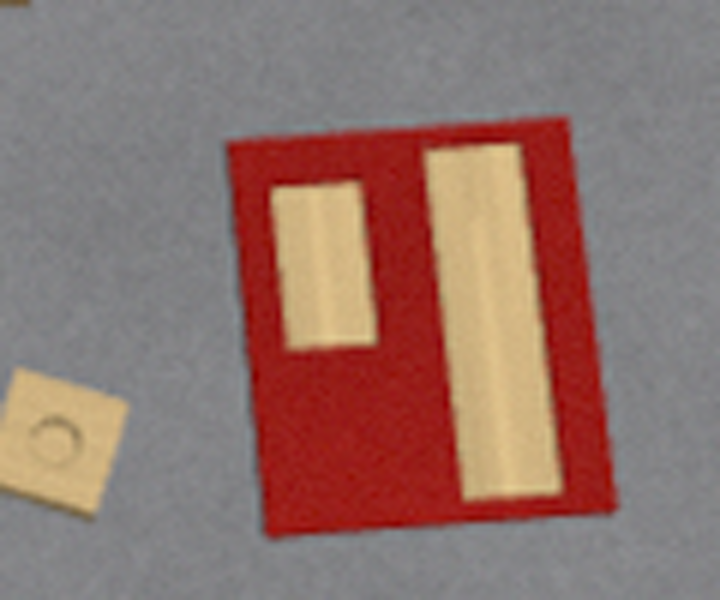

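Run:
```python
from h import *
t=cam("top"); meas(t,mask(t,"nest"),.008,box=(366,155,435,232),amin=200)
s=cam("scene"); meas(s,mask(s,"nest"),.008,box=(215,145,310,192),amin=80)
c=cam("wrist"); o,R=rotm(); print(o['eef_pos'], onz(c,(319,266.5),o['eef_pos'][2]+.02-.0085))
```

```text
px 384 184 rect [ 544.8 -237.1] [85.3 46.7] 2.6 circ [ 545.1 -237.3] 46.7
px 412 193 rect [ 513.9 -322.6] [184.6  50.8] 2.6 circ [ 513.8 -321.3] 93.9
px 270 156 rect [ 467.4 -324.2] [89.2 47. ] 2.4 circ [ 468.2 -324.3] 48.1
[6.77955329e-01 3.16885668e-05 1.16604133e-01] [ 6.78036535e-01 -7.14840256e-05  1.28104133e-01]
```

Request:
drive_tool(
  slide=[
    [-16,-32,0],
    [-33,-64,0],
    [-50,-96,0],
    [-66,-128,0],
    [-82,-160,0],
    [-98,-192,0],
    [-115,-225,0],
    [-131,-258,0],
    [-148,-290,0],
    [-164,-322,0],
  ],
  turn=[
    [0,0,-0.144],
    [0,0,-0.288],
    [0,0,-0.432],
    [0,0,-0.576],
    [0,0,-0.72],
    [0,0,-0.864],
    [0,0,-1.008],
    [0,0,-1.152],
    [0,0,-1.296],
    [0,0,-1.438],
  ],
  gripper=[0,0,0,0,0,0,0,0,0,0],
)

```text
t: 25.4
eef_pos: [0.5125, -0.3228, 0.1155]
tool_rot: [0.509, 0.491, 0.511, -0.488]
contact_force: [0.7, -0.6, -1.0]
gripper_width: 0.377
```

Request:
drive_tool(
  slide=[
    [0,0,0],
    [0,0,0],
    [0,0,0],
  ],
  turn=[
    [0,0,0],
    [0,0,0],
    [0,0,0],
  ],
  gripper=[0,0,0],
)

```text
t: 25.7
eef_pos: [0.513, -0.3215, 0.1146]
tool_rot: [0.509, 0.491, 0.512, -0.488]
contact_force: [0.8, -0.1, -0.6]
gripper_width: 0.377
```

Run:
```python
from h import *
c=cam("wrist","w18"); o,R=rotm(); print(o['eef_pos'],o['contact_force'],o['gripper_width'],o['q'].round(2),R.as_matrix().round(3))
meas(c,mask(c,"nest"),.008)
crop(c,200,30,440,330,2,"w18c")
```

```text
[ 0.51333922 -0.32124732  0.11478711] [ 0.3435039  -1.05518564 -1.04384285] 0.3774969490045627 [-0.24  0.76  1.04  1.87 -0.79  1.   -0.37] [[ 0.     0.999  0.043]
 [ 0.006  0.043 -0.999]
 [-1.     0.    -0.006]]
px 631 340 rect [ 254.9 -924.5] [114.3  63.8] 44.2 circ [ 271.6 -941.8] 57.6
px 62 313 rect [336.8  41.8] [162.4  14.3] 87.0 circ [337.2  41.8] 81.2
px 95 250 rect [444.7 -76. ] [64.7 65. ] 70.8 circ [445.5 -75.9] 44.7
px 610 246 rect [ 466.3 -708.9] [105.  144.2] 89.9 circ [ 466.3 -707.9] 86.7
px 223 156 rect [ 546.9 -237.7] [85.8 46.4] 2.7 circ [ 546.8 -237.7] 47.8
px 319 202 rect [ 490.  -321.3] [240.2  62.6] 2.4 circ [ 491.8 -321.3] 121.9
```

View pics/w18.png

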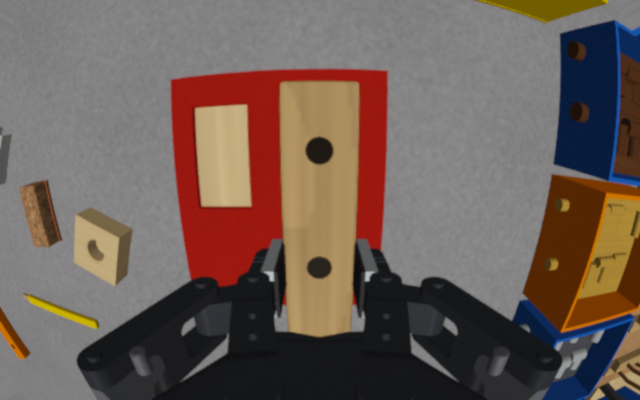

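Request:
drive_tool(
  slide=[
    [2,-1.5,-40],
    [2,-1.5,-70],
    [2,-1.5,-70],
  ],
  turn=[
    [0,0,0],
    [0,0,0],
    [0,0,0],
  ],
  gripper=[0,0,0],
)

```text
t: 26.05
eef_pos: [0.5143, -0.3193, 0.0411]
tool_rot: [0.508, 0.49, 0.515, -0.487]
contact_force: [0.4, 0.0, 0.4]
gripper_width: 0.379
```

Run:
```python
from h import *
c=cam("wrist","w19"); o,R=rotm(); print(o['eef_pos'],o['contact_force'],R.as_matrix()[:,2])
crop(c,160,0,480,330,2.3,"w19c"); s=cam("scene"); crop(s,200,90,350,210,5,"s19c")
```

```text
[ 0.51504655 -0.32087699  0.04346065] [-0.13469151 -0.07986905 -0.97776025] [ 0.04535176 -0.99893618 -0.00835009]
```

View pics/w19c.png

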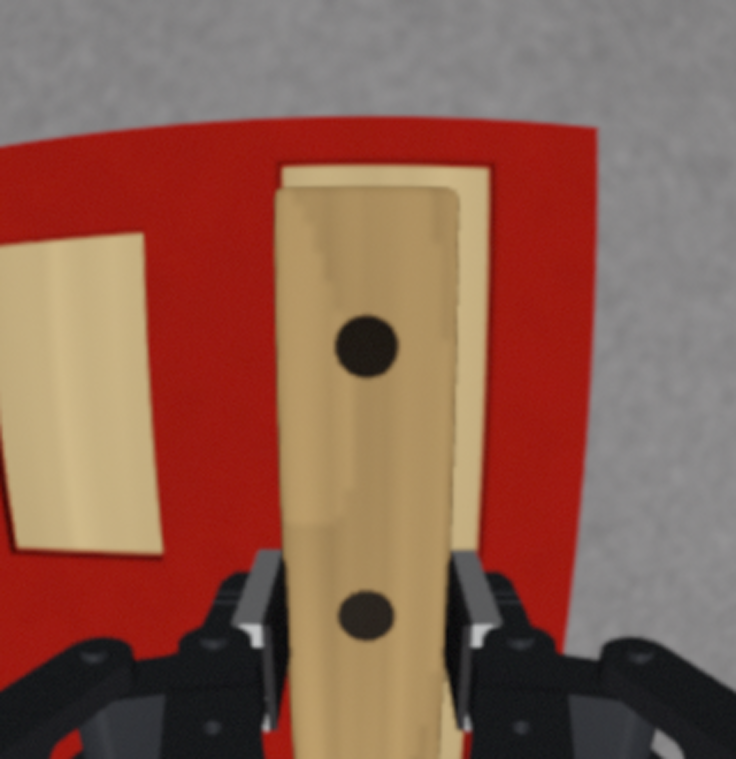

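View pics/s19c.png

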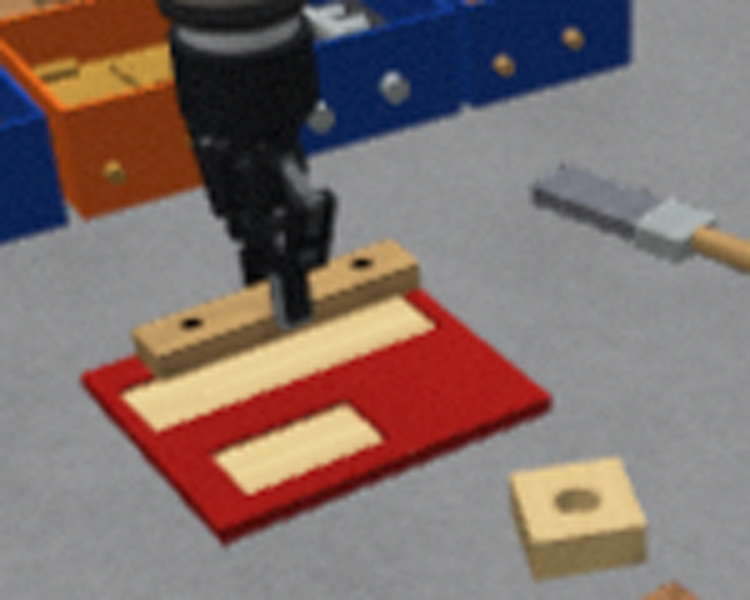

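Run:
```python
from h import *
c=cam("wrist"); o,R=rotm(); print(o['eef_pos'])
f=lambda x,y,z:(onz(c,(160+x/2.3,y/2.3),z)*1000).round(1)
print("nest far corners",f(281,165,.008),f(490,166,.008),f(476,550,.008))
z=o['eef_pos'][2]+.0115
print("rail far corners",f(277,190,z),f(459,190,z),f(450,545,z),f(284,540,z))
```

```text
[ 0.51616267 -0.32292791  0.04602069]
nest far corners [ 609.8 -296.3    8. ] [ 612.3 -348.4    8. ] [ 510.6 -352.1    8. ]
rail far corners [ 598.  -302.3   57.5] [ 599.5 -335.    57.5] [ 531.7 -337.9   57.5] [ 531.2 -305.1   57.5]
```

Request:
drive_tool(
  slide=[
    [1.5,-2,0],
    [3,-4,0],
    [3,-4,-10],
    [3,-4,-20],
    [3,-4,-26],
    [3,-4,-30],
    [3,-4,-30],
  ],
  turn=[
    [0,0,0],
    [0,0,0],
    [0,0,0],
    [0,0,0],
    [0,0,0],
    [0,0,0],
    [0,0,0],
  ],
  gripper=[0,0,0,0,0,0,0],
)

```text
t: 26.9
eef_pos: [0.5188, -0.3268, 0.0153]
tool_rot: [0.51, 0.49, 0.512, -0.487]
contact_force: [0.0, -0.1, -0.3]
gripper_width: 0.378
```

Run:
```python
from h import *
c=cam("wrist","w20"); o,R=rotm(); print(o['eef_pos'],o['contact_force'],R.as_matrix()[:,2])
crop(c,160,0,480,330,2.3,"w20c")
```

```text
[ 0.51887111 -0.32695974  0.01567202] [-0.53908028  0.65701974 -0.45077207] [ 0.04386034 -0.9990239  -0.00524569]
```

View pics/w20c.png

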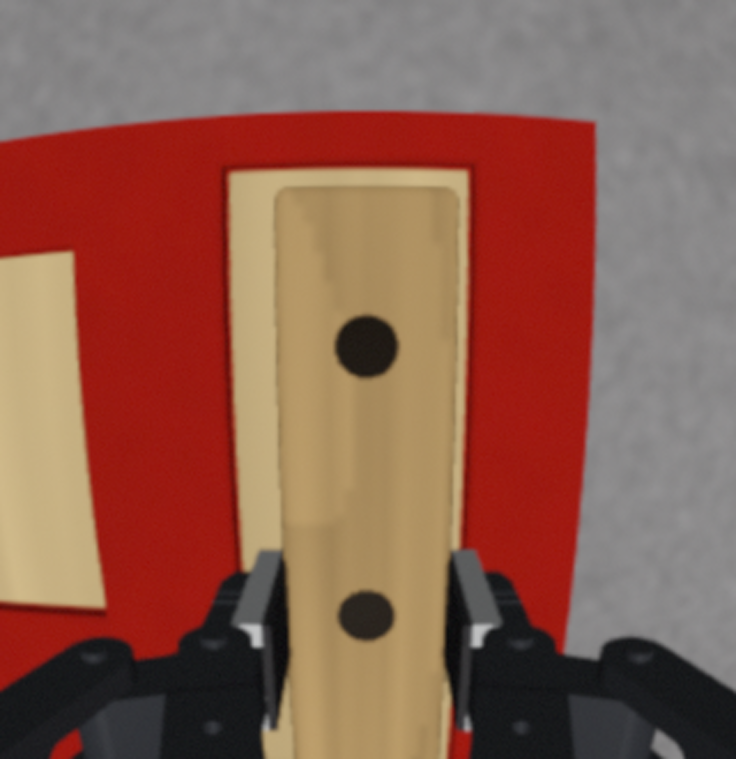

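Run:
```python
from h import *
c=cam("wrist"); o,R=rotm(); print(o['eef_pos'])
f=lambda x,y,z:(onz(c,(160+x/2.3,y/2.3),z)*1000).round(1)
for zz in (.006,.011): print("nest far corners",f(230,171,zz),f(470,169,zz),f(465,500,zz),f(236,500,zz))
z=o['eef_pos'][2]+.0115
print("rail far corners",f(277,188,z),f(459,188,z),f(450,545,z),f(284,540,z))
```

```text
[ 0.51901917 -0.32706951  0.01596362]
nest far corners [ 607.8 -293.8    6. ] [ 610.1 -344.6    6. ] [ 537.1 -348.3    6. ] [ 534.6 -296.3    6. ]
nest far corners [ 607.1 -294.8   11. ] [ 609.4 -344.    11. ] [ 538.7 -347.5   11. ] [ 536.4 -297.2   11. ]
rail far corners [ 601.7 -307.    27.5] [ 603.1 -339.9   27.5] [ 534.6 -342.8   27.5] [ 534.1 -309.8   27.5]
```

Request:
drive_tool(
  slide=[
    [-1,2,0],
    [-2.5,4,0],
    [-2.5,4,0],
    [-2.5,4,-1.5],
    [-2.5,4,-1.5],
  ],
  turn=[
    [0,0,0],
    [0,0,0],
    [0,0,0],
    [0,0,0],
    [0,0,0],
  ],
  gripper=[0,0,0,0,0],
)

```text
t: 27.5
eef_pos: [0.5167, -0.3231, 0.0145]
tool_rot: [0.51, 0.49, 0.512, -0.487]
contact_force: [0.1, 0.4, 0.4]
gripper_width: 0.378
```

Request:
drive_tool(
  slide=[
    [0,0,0],
    [0,0,0],
    [0,0,0],
    [0,0,0],
    [0,0,20],
    [0,0,60],
    [0,0,100],
    [0,0,100],
  ],
  turn=[
    [0,0,0],
    [0,0,0],
    [0,0,0],
    [0,0,0],
    [0,0,0],
    [0,0,0],
    [0,0,0],
    [0,0,0],
  ],
  gripper=[0.7,0.7,0.7,0.7,0.7,0.8,1,1],
)

```text
t: 28.3
eef_pos: [0.5187, -0.326, 0.121]
tool_rot: [0.513, 0.491, 0.508, -0.487]
contact_force: [0.3, -0.5, 0.4]
gripper_width: 0.999
```

Run:
```python
from h import *
c=cam("wrist","w21"); o,R=rotm(); print(o['eef_pos'],o['contact_force'],R.as_matrix()[:,2],o['q'].round(2))
crop(c,160,30,480,330,2.5,"w21c"); s=cam("scene"); crop(s,200,90,350,210,5,"s21c")
meas(c,mask(c,"nest"),.008)
```

```text
[ 0.51802851 -0.324635    0.11843498] [-0.36565259  0.1478933   0.18099744] [ 0.04358527 -0.99904783 -0.0019368 ] [-0.24  0.75  1.04  1.86 -0.79  1.   -0.38]
px 627 340 rect [ 269.  -935.6] [116.1  74. ] 87.1 circ [ 270.6 -935.3] 60.2
px 57 313 rect [337.4  49.1] [149.8  14. ] 87.0 circ [339.4  49. ] 75.0
px 96 253 rect [444.7 -76.4] [64.5 64.6] 70.6 circ [444.9 -76.6] 44.7
px 600 250 rect [ 440.2 -711. ] [121.8 194.1] 89.9 circ [ 443.5 -711. ] 110.0
px 219 162 rect [ 546.9 -237.6] [85.6 46. ] 2.8 circ [ 546.8 -237.5] 47.8
px 315 191 rect [ 514.4 -322.6] [187.6  49.9] 2.5 circ [ 515.3 -322.7] 95.7
```

View pics/w21c.png

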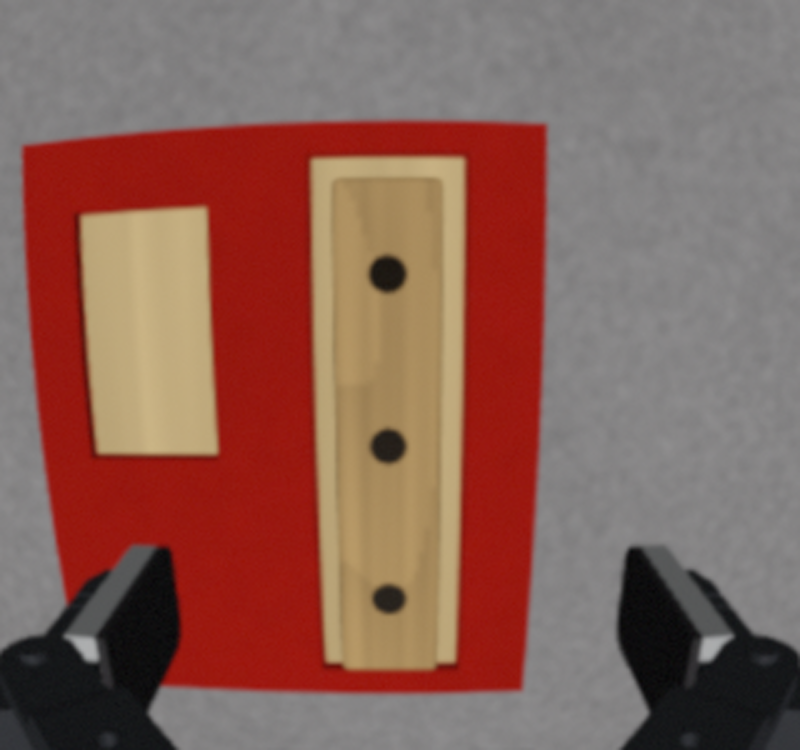

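View pics/s21c.png

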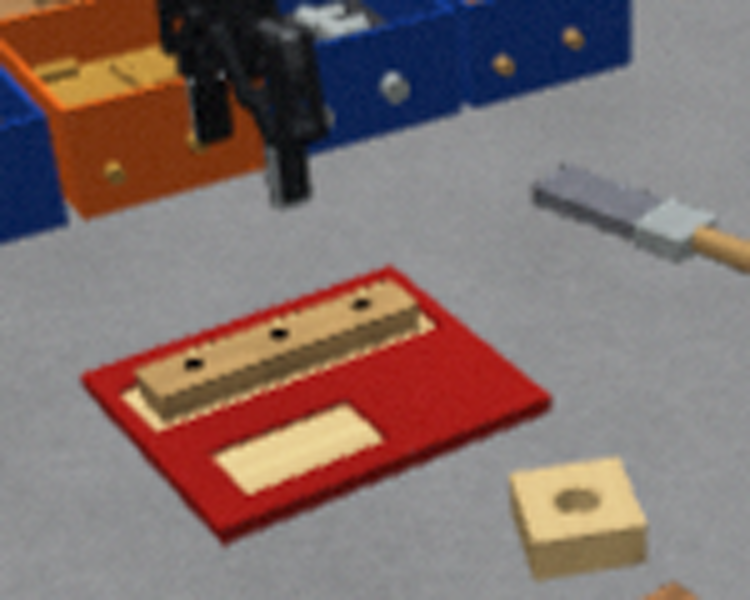

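Request:
drive_tool(
  slide=[
    [2,40,30],
    [5,82,50],
    [8,125,50],
    [12,168,50],
    [16,211,50],
    [20,254,50],
    [24,297,50],
    [28,340,50],
    [32,383,50],
    [36,424,50],
  ],
  turn=[
    [0,0,-0.05],
    [0,0,-0.1],
    [0,0,-0.15],
    [0,0,-0.2],
    [0,0,-0.25],
    [0,0,-0.3],
    [0,0,-0.35],
    [0,0,-0.4],
    [0,0,-0.45],
    [0,0,-0.494],
  ],
  gripper=[1,1,1,1,1,1,1,1,1,1],
)

```text
t: 29.4
eef_pos: [0.5525, 0.1028, 0.1657]
tool_rot: [0.376, 0.601, 0.375, -0.598]
contact_force: [-0.0, -0.7, 0.3]
gripper_width: 1.001
```

Request:
drive_tool(
  slide=[
    [0,0,-20],
    [0,0,-40],
    [0,0,-40],
    [0,0,-40],
  ],
  turn=[
    [0,0,0],
    [0,0,0],
    [0,0,0],
    [0,0,0],
  ],
  gripper=[1,1,1,1],
)

```text
t: 29.8
eef_pos: [0.552, 0.1023, 0.1256]
tool_rot: [0.375, 0.6, 0.375, -0.598]
contact_force: [-0.3, 1.0, -0.5]
gripper_width: 1.001
```

Run:
```python
from h import *
c=cam("wrist","w22"); o,R=rotm(); print(o['eef_pos'],o['contact_force'],R.as_matrix()[:,2],o['q'].round(2))
crop(c,160,30,480,330,2.5,"w22c")
meas(c,mask(c,"light"),.018,amin=400)
```

```text
[0.55253367 0.1021834  0.12618488] [-0.03185557 -0.61158452  0.20314002] [-0.43722622 -0.89934717 -0.002811  ] [-1.13  0.85  1.29  1.98 -0.95  1.1  -1.44]
px 321 193 rect [555.   99.7] [29.4 69.2] 64.2 circ [554.9  99.3] 37.3
```

View pics/w22c.png

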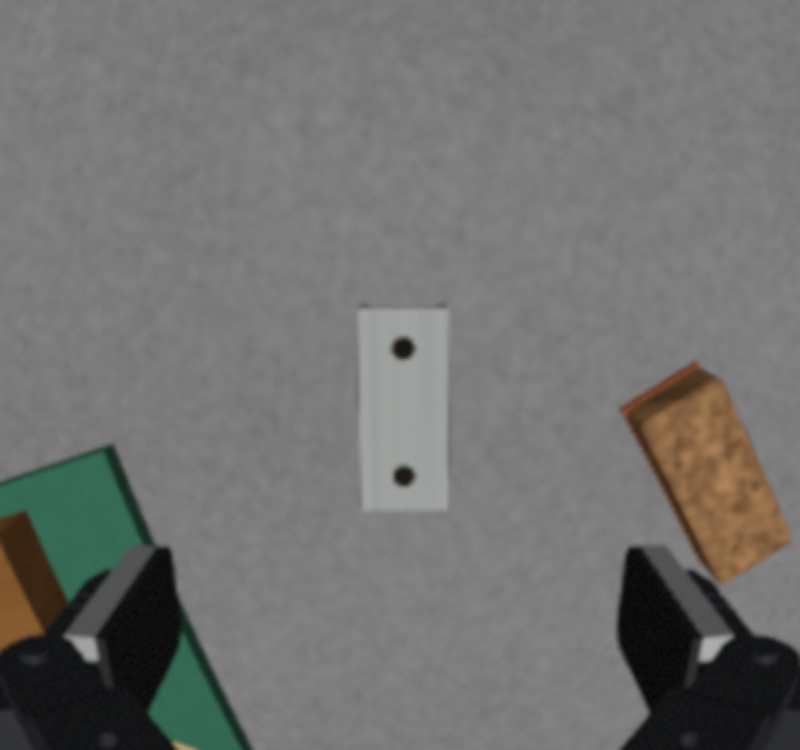

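Request:
drive_tool(
  slide=[
    [2.5,-2.5,-40],
    [2.5,-2.5,-80],
    [2.5,-2.5,-105],
    [2.5,-2.5,-117],
    [2.5,-2.5,-121],
    [2.5,-2.5,-121],
    [2.5,-2.5,-121],
  ],
  turn=[
    [0,0,0],
    [0,0,0],
    [0,0,0],
    [0,0,0],
    [0,0,0],
    [0,0,0],
    [0,0,0],
  ],
  gripper=[0.75,0.75,0.75,0.75,0.75,0.75,0.75],
)

```text
t: 30.55
eef_pos: [0.5561, 0.0996, 0.0066]
tool_rot: [0.376, 0.602, 0.374, -0.597]
contact_force: [0.7, 0.3, 0.3]
gripper_width: 0.749
```

Request:
drive_tool(
  slide=[
    [0,0,0],
    [0,0,0],
    [0,0,0],
    [0,0,0],
    [0,0,0],
    [0,0,0],
    [0,0,0],
  ],
  turn=[
    [0,0,0],
    [0,0,0],
    [0,0,0],
    [0,0,0],
    [0,0,0],
    [0,0,0],
    [0,0,0],
  ],
  gripper=[0,0,0,0,0,0,0],
  squeeze=40,
)

```text
t: 31.25
eef_pos: [0.5567, 0.0997, 0.0076]
tool_rot: [0.376, 0.602, 0.374, -0.597]
contact_force: [0.3, 0.7, 5.9]
gripper_width: 0.34
```

Request:
drive_tool(
  slide=[
    [0,0,15],
    [0,0,50],
    [0,0,100],
    [0,0,100],
    [0,0,100],
  ],
  turn=[
    [0,0,0],
    [0,0,0],
    [0,0,0],
    [0,0,0],
    [0,0,0],
  ],
  gripper=[0,0,0,0,0],
)

```text
t: 31.75
eef_pos: [0.5573, 0.0999, 0.1093]
tool_rot: [0.376, 0.603, 0.374, -0.596]
contact_force: [-1.2, -0.3, -1.9]
gripper_width: 0.332
```

Run:
```python
from h import *
c=cam("wrist","w23"); o,R=rotm(); print(o['eef_pos'],o['contact_force'],o['gripper_width'],R.as_matrix()[:,2],o['q'].round(2))
meas(c,mask(c,"light"),o['eef_pos'][2]+.012,amin=400)
```

```text
[0.55640571 0.1000755  0.10791028] [-0.37842668 -0.03981553 -0.91823227] 0.3363321701712776 [-0.4371232  -0.89938198 -0.00594623] [-1.11  0.87  1.25  1.98 -0.98  1.07 -1.42]
px 319 258 rect [556.6 100.5] [29.7 69.2] 63.8 circ [556.6 100.5] 37.2
```

View pics/w23.png

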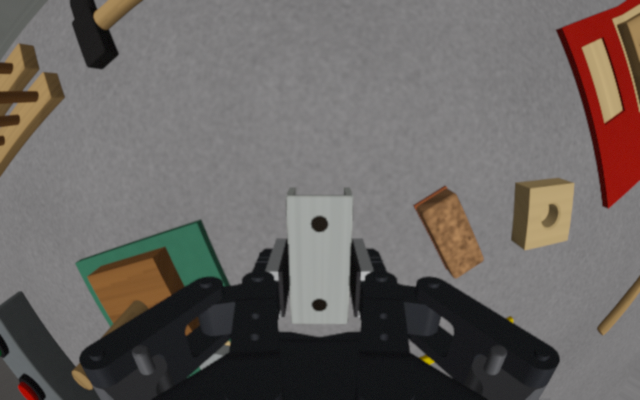

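Request:
drive_tool(
  slide=[
    [-1,-40,0],
    [-2,-80,0],
    [-3,-120,0],
    [-4,-160,0],
    [-5,-200,0],
    [-6,-240,0],
    [-7,-280,0],
    [-9,-315,0],
    [-9.5,-337.5,0],
    [-9.5,-337.5,0],
  ],
  turn=[
    [0,0,0.05],
    [0,0,0.1],
    [0,0,0.15],
    [0,0,0.2],
    [0,0,0.27],
    [0,0,0.34],
    [0,0,0.41],
    [0,0,0.48],
    [0,0,0.499],
    [0,0,0.499],
  ],
  gripper=[0,0,0,0,0,0,0,0,0,0],
)

```text
t: 32.8
eef_pos: [0.5449, -0.2413, 0.1075]
tool_rot: [0.51, 0.492, 0.51, -0.487]
contact_force: [-1.4, 0.5, -0.4]
gripper_width: 0.338
```

Request:
drive_tool(
  slide=[
    [0,0,-30],
    [0,0,-60],
    [0,0,-60],
    [0,0,-60],
  ],
  turn=[
    [0,0,0],
    [0,0,0],
    [0,0,0],
    [0,0,0],
  ],
  gripper=[0,0,0,0],
)

```text
t: 33.2
eef_pos: [0.5444, -0.2404, 0.0471]
tool_rot: [0.509, 0.491, 0.511, -0.488]
contact_force: [0.6, 0.5, -1.0]
gripper_width: 0.336
```

Run:
```python
from h import *
c=cam("wrist","w24"); o,R=rotm(); print(o['eef_pos'],o['contact_force'],o['gripper_width'],R.as_matrix()[:,2],o['q'].round(2))
meas(c,mask(c,"light"),o['eef_pos'][2]+.012,amin=400)
crop(c,160,30,480,330,2.5,"w24c")
```

```text
[ 0.54512626 -0.24103769  0.04807927] [-0.23606089  0.01164556  0.17211737] 0.33546891740388907 [ 0.0414979  -0.99912882 -0.00441935] [-0.35  0.83  0.97  1.93 -0.91  0.9  -0.43]
px 319 257 rect [ 545.  -240.2] [67.9 28.9] 2.3 circ [ 545.1 -240.2] 36.6
```

View pics/w24c.png

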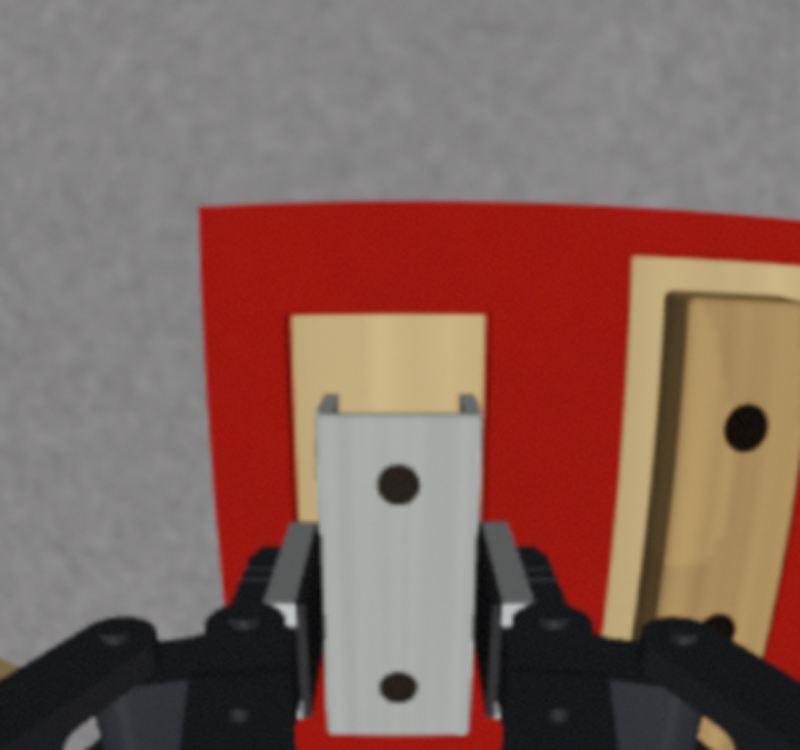

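Request:
drive_tool(
  slide=[
    [1,1.5,0],
    [2,2.7,-8],
    [2,2.7,-16],
    [2,2.7,-24],
    [2,2.7,-24],
  ],
  turn=[
    [0,0,0],
    [0,0,0],
    [0,0,0],
    [0,0,0],
    [0,0,0],
  ],
  gripper=[0,0,0,0,0],
)

```text
t: 33.75
eef_pos: [0.5463, -0.2378, 0.0227]
tool_rot: [0.509, 0.491, 0.511, -0.488]
contact_force: [-0.5, 0.4, 0.3]
gripper_width: 0.34
```

Run:
```python
from h import *
c=cam("wrist","w25"); o,R=rotm(); print(o['eef_pos'],o['contact_force'])
meas(c,mask(c,"light"),o['eef_pos'][2]+.0105,amin=400)
f=lambda x,y,z:(onz(c,(160+x/2.5,30+y/2.5),z)*1000).round(1)
crop(c,160,30,480,330,2.5,"w25c")
```

```text
[ 0.54653148 -0.23818021  0.02330964] [-1.32616126  0.41173475 -0.23922865]
px 319 257 rect [ 546.  -237.5] [68.9 29.4] 2.1 circ [ 546.  -237.4] 37.2
```

View pics/w25c.png

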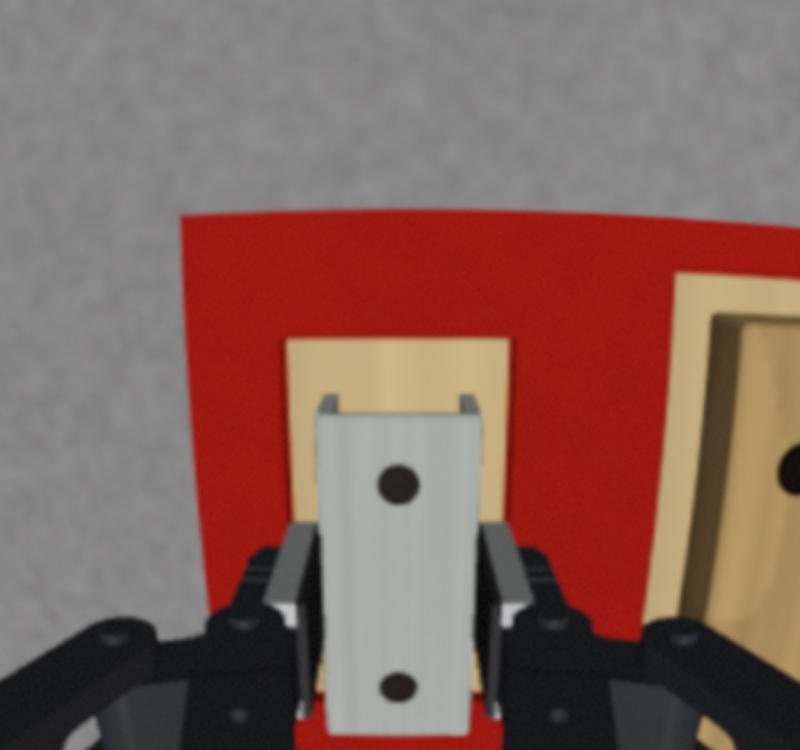

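Request:
drive_tool(
  slide=[
    [0.5,0.3,-4],
    [0.5,0.3,-7],
    [0.5,0.3,-9.5],
    [0.5,0.3,-9.5],
    [0.5,0.3,-9.5],
  ],
  turn=[
    [0,0,0],
    [0,0,0],
    [0,0,0],
    [0,0,0],
    [0,0,0],
  ],
  gripper=[0,0,0,0,0],
)

```text
t: 34.3
eef_pos: [0.5471, -0.238, 0.0138]
tool_rot: [0.51, 0.491, 0.511, -0.488]
contact_force: [-0.4, 0.1, -0.6]
gripper_width: 0.34
```

Request:
drive_tool(
  slide=[
    [0,0,0],
    [0,0,0],
    [0,0,0],
    [0,0,0],
    [0,0,20],
    [0,0,60],
    [0,0,100],
    [0,0,140],
    [0,0,140],
    [0,0,140],
  ],
  turn=[
    [0,0,0],
    [0,0,0],
    [0,0,0],
    [0,0,0],
    [0,0,0],
    [0,0,0],
    [0,0,0],
    [0,0,0],
    [0,0,0],
    [0,0,0],
  ],
  gripper=[0.55,0.55,0.55,0.55,0.55,0.7,1,1,1,1],
)

```text
t: 35.3
eef_pos: [0.5475, -0.2379, 0.1544]
tool_rot: [0.51, 0.492, 0.51, -0.487]
contact_force: [-0.5, -0.1, -0.9]
gripper_width: 1.0
```

Run:
```python
from h import *
c=cam("wrist","w26"); o,R=rotm(); print(o['eef_pos'],o['contact_force'])
meas(c,mask(c,"light"),.024,amin=400); meas(c,mask(c,"nest"),.026,box=(280,60,400,330))
crop(c,160,30,480,330,2.5,"w26c"); s=cam("scene"); crop(s,200,130,350,210,5,"s26c")
t=cam("top"); crop(t,160,130,450,250,2.7,"t26c")
```

```text
[ 0.54691582 -0.23743021  0.15332583] [-0.24565257 -0.25343225 -0.21224556]
px 320 194 rect [ 546.2 -237.5] [68.  29.2] 2.2 circ [ 546.1 -237. ] 36.8
px 319 179 rect [ 551.  -236.9] [80.1 43.1] 2.5 circ [ 551. -237.] 44.9
px 394 240 rect [ 514.6 -308.4] [167.5  16.5] 7.1 circ [ 515.3 -314.1] 83.8
px 383 208 rect [ 521.7 -298.3] [173.3  16.1] 0.3 circ [ 521.7 -302.7] 86.7
```

View pics/w26c.png

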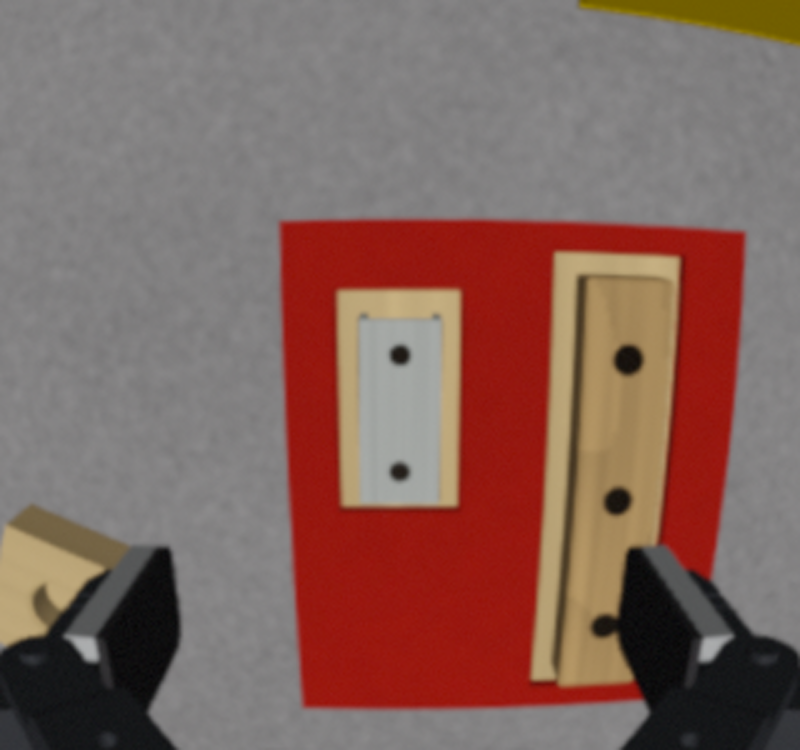

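View pics/s26c.png

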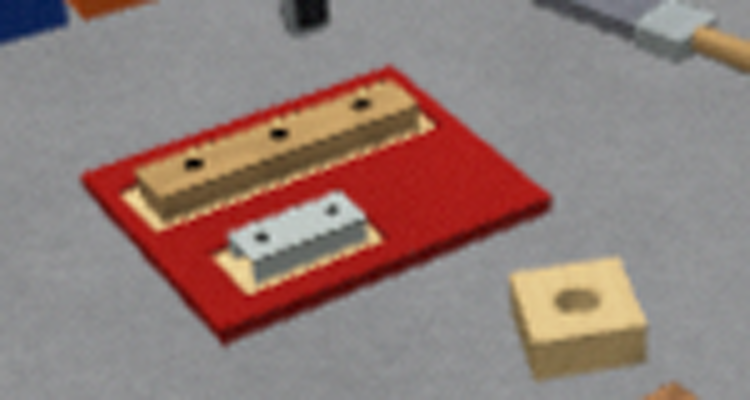

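View pics/t26c.png

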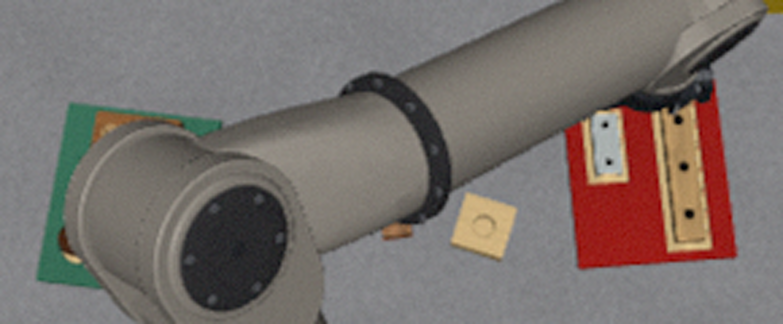

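Run:
```python
from h import *
s=cam("scene","s27"); crop(s,330,220,490,370,5,"s27c")
for z in (.131,.139,.147): print(proj(s,[.5435,.304,z]).round(1))
```

```text
[395.1 279.7]
[395.7 276.6]
[396.3 273.4]
```

View pics/s27.png

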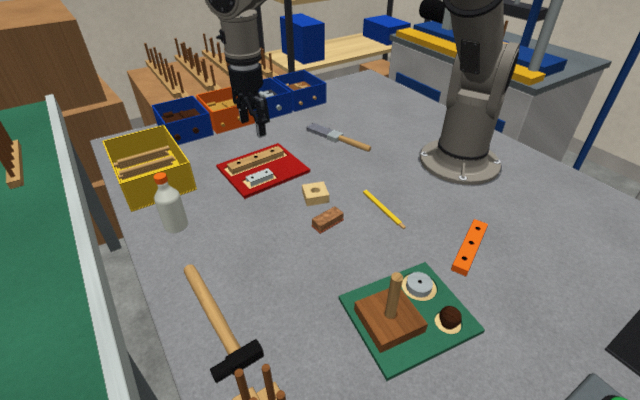

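View pics/s27c.png

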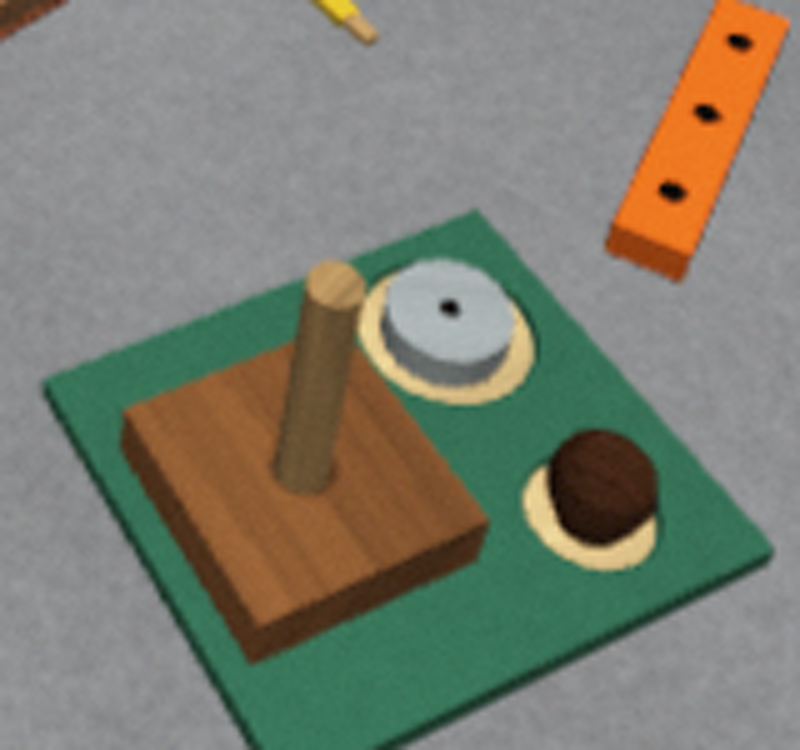

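```bash
python3 -c "
from station import bot
print(bot.hand_in(), bot.get_obs()['t'])"
```

```text
the job is handed in; nothing more can be done
the job is handed in; nothing more can be done
```

Both kits are made up in the order asked and handed in at about 36 s on the robot's clock. The gripper was open and clear of everything.

**Green board**
- **Post:** it is pushed home in the bore. Its top reads 137 mm from two views and matches the expected 139 mm in the last scene picture, within the 2 mm calibration. It ended against firm contact of about 17 N at the expected depth.
- **Knob:** it stands upright on its foot, about 1 mm from the nest centre.
- **Weight:** it lies flat in the larger nest, about 1 mm from centre.

**Red board**
- **Rail:** the pale rail is centred in the long nest, with floor showing around it in the last pictures. I left the orange rail alone.
- **Bracket:** it lies open side down in the short nest, within about 1 mm of centre.

**What went wrong or disagreed**
- **First try at the bore:** the post met the chamfer about 2 mm off, with up to 48 N at the wrist (the limit is 120 N). I backed off, corrected by the picture and the force direction, and it then went in freely.
- **Rail position:** one reading of the nest was off by about 4 mm because I took it while the arm was still settling. I corrected it before releasing the rail.
- **Camera offset:** the top camera read 3–5 mm short in x on most parts, so I relied on the wrist camera for placing.
- **Flatness:** I judged that parts sit flat from the pictures and release heights. I did not measure it directly.

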